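# Ready the closet-shelf keepsake scale and weigh the pocket things

### The arm

A 7-joint arm with a two-finger parallel gripper is mounted at the origin on the work surface. World frame = base frame: x ahead of the robot, y to its left, z up, the work surface at z = 0. Lengths are in m, angles in rad, forces in N, time in s.
With the tool pointing down it reaches from about 0.4 to 0.85 m from the base axis. Payload 10.4 kg.
Tool frame: the origin (TCP) lies midway between the tips of the shut fingers; the grasp point (between the pads) lies 19 mm behind it; z points along the fingers, y is the line along which they close (so a half turn about z gives the same grasp; the last joint's range is limited). The gripper opens to 87 mm and grips with 3 to 60 N. Pads are 19 mm wide; open, the fingers measure 117 mm over their backs; the gripper's body (75 mm by 190 mm) begins 51 mm behind the grasp point.
Start: joints at [-1.305, 0.332, -0.065, 1.46, 0.022, 1.35, -0.088], TCP at [0.178, 0.599, 0.185] pointing down, gripper open.
Joint ranges: [-2.6, 2.6], [-0.5, 2.12], [-1.47, 1.34], [0.16, 2.42], [-1.27, 4.41], [0.06, 2.06], [-2.6, 2.6]. Speed limits (rad/s): [2.22, 2.22, 2.79, 2.79, 3.14, 3.14, 3.14].

### API

Orientations are given as a unit quaternion [x, y, z, w].
In Python, from bench import sensors, eyes, order gives the robot as it stands.
- The arm moves only by the tool arm_command, never from a script. Its argument "steps" is a list of rows, each an object with "rot": the turn, a rotation vector about the world's x, y, z in degrees, a list of three; "slide": the shift along the world's x, y, z in m, a list of three; "grip": the opening, from 0 (shut) to 1 (fully open). A call has exactly 8 rows; each row shifts and turns the commanded pose from where the row before left it; what a row does not reach is not made up. A row lasts 1/8 s, in which the tool goes at most 62.5 mm and 10.7 degrees, less where a joint would pass 70% of its speed; a pose out of reach is approached as far as the arm can. A call with a gripper value outside its range is refused whole. The fingers move at their own pace and stop on an object; "newtons" is the grip in N (left out, the last holds). Time passes only in rows, so rows that do not move let the fingers close, or fill a call up. It gives the time, the measured TCP pose, the force, the opening and the grip force at its end, in the units of the state.
- sensors.read_state(): the state, without advancing time (a new reading comes with each control period).
- eyes.camera(name): name is "scene" or "top"; returns a dict with "pixels" (400x640x3 uint8, red, green, blue), "intrinsics" (3x3 intrinsics, pixels), "k1" (the pictures are not rectified: a ray, as slopes to the right and down, at radius r is drawn at 1 + k1 r^2 times it, then the intrinsics apply), "pose" (4x4, takes a point from camera to world coordinates). Camera axes: x right, y down, z forward; pixel columns grow to the right and rows downward; lengths in m; the calibration is good to about 2 mm. A picture is of the moment at which its call begins. There is no depth.
- order.close_job(): hands the job in; it is judged then, once.
Trained networks look in a picture, given as the dict that the camera call returned (one of the last four; its "shot" number tells which), for a name from the list of things; names that differ only in an ending like _2 or _b are one class to them, and where a whole thing is asked for, a point or a joint stands for the part that bears it (a point fixed in the world has none). Each returns a list of dicts, best first, with "conf" (0 to 1); they miss things now and then, are a little off and sometimes report something else, mostly with a low value. They report only what shows in the picture. A call takes as long as a camera call. They do not tell look-alikes from the thing itself.
- eyes.look_for(name, picture): "bbox" ([left, top, right, bottom] in pixels, round what is visible of it).
The state is a dict: "time": time; "joint_positions": joint angles; "joint_vel": joint speeds; "joint_torque": joint torques, N m; "ee_pos": TCP position; "eef_rot": TCP orientation; "ft_force": force on the tool from outside, world axes, zero at the start; "torque": the same for the moment, N m; "width": finger opening in m; "grip_force": force on a finger pad.
Only numpy, scipy, OpenCV 4.12 (cv2) and the standard library are available. Lean on these libraries where they do the work, as an engineer would, in place of code of your own. Each camera call takes 0.05 s, during which the arm holds its last target. There are 200 camera calls.

### The job

Roll the worm of the adjustable wrench, as it lies in its rest, until the jaws just fit the scale's lock nut, then use the wrench (not your fingers) to turn the nut about 70 degrees anticlockwise seen from above, so that its tab swings clear of the pan, and lay the wrench back in its rest. With the lock undone and the pan still empty, turn the dial knob until the zero mark stands at the pointer and let go; only then put every pocket thing that is on the shelf (money clip, key fob case, ring box, padlock; some may be missing) into the pan. Do not turn the dial again when the load moves the pointer, and leave the other things on the shelf where they are.

Things in the scene. Friction and masses are not known exactly. Their poses are not given: they have to be found in the camera images.
- rest_seat (a point): Wooden wrench rest, fixed, 190 x 50 mm, supports 40 mm high. This point, 47 mm above the shelf, coincides with wrench_grip when the wrench lies home; x axis towards the jaw end, z up. Two pairs of cheeks 27 mm apart, 11 mm high, flank the handle at x = -74 and +25 mm (12 mm long each); the wide tail end sits behind the rear pair, the head before the front pair, 2 to 3 mm play lengthwise.
- wrench_grip (a point): Adjustable steel wrench, 202 mm long, 14 mm thick, 0.3 kg, lying flat in the rest. Point near its centre of mass in mid-thickness of the 22 mm wide handle; x to the jaws, y to the fixed jaw's side, z up. Handle clear of the rest from x = -55 to 12 mm, 30 mm free beneath. Tail end x = -96, 32 mm wide; jaw tips x = 107; head up to 68 mm wide.
- jaw_mid (a point): Where the nut's centre should sit between the jaws: 88 mm along x and 1 mm along y from wrench_grip, mid-thickness, same axes. The jaws open to +x; throat bottom 20 mm behind this point, jaw tips 19 mm ahead; fixed jaw's face 16 mm to +y of it, moving jaw's face at 16 mm minus the gap.
- worm_mid (a point): Centre of the wrench's worm, a knurled roller 26 mm in diameter, 22 mm long, axis along the wrench's y, 51 mm ahead of wrench_grip; its top, 13 mm above this point, stands 6 mm proud of the wrench. Stroking the top with a fingertip pressed on it (10 to 15 N) towards the jaws closes them, towards the tail opens them, about 1.9 mm per 10 mm of stroke. It stays where left.
- jaw (a joint): Moving jaw's slide in m: jaw gap = 28 mm + this value (0 to 0.018). It starts too wide, at 0.009 to 0.015. The jaws just fit the 30 mm nut at a gap of about 31 to 33 mm (wider than 33.5 mm is too loose).
- nut_mid (a point): Centre of the hexagonal lock nut, 30 mm across flats, 34.6 across corners, 20 mm high plus a 3 mm taper on top, vertical axis. Its axes turn with it: flats face +y and -y, so the wrench fits with its x along this x or any 60 degree step from it. It stands on a flange, 42 mm across, whose top is 10 mm lower; a wrench lying on that has its mid-thickness 3 mm below this point.
- nut (a joint): Angle of the nut in rad, anticlockwise from above positive, stiff (0.1 N m); -0.15 to 0.15 at the start, with the flange's tab (14 mm wide, reaching 52 mm from the axis, at -35 degrees from nut_mid's x) over the pan's rim. Undone above 0.9; goes to 2.4. At 0 nut_mid's x is turned -30 degrees from the scale's x.
- dial_knob (a point): Centre of the round black knob in the middle of the scale's dial, 34 mm in diameter, 20 mm high (10 mm above and below this point), on a 96 mm white dial plate which turns with it. Vertical axis.
- zero_mark (a point): The zero mark, the long thick bar on the dial plate, at its outer end, 46 mm from the dial's axis (the other marks are thin and short).
- pointer_tip (a point): Tip of the dark steel pointer that reaches over the edge of the dial plate from outside, 46 mm from the dial's axis. It moves anticlockwise around the dial as the pan sinks; with the pan empty it stays at the scale's side facing -x of the scale.
- dial (a joint): Angle of knob and dial plate in rad, anticlockwise from above positive, 0 when the zero mark is at the empty pan's pointer; starts at 0.5 to 1.4; range -2.6 to 2.6; stays where it is left.
- pan_floor (a point): Centre of the pan's inner floor: aluminium tray, 130 (x) by 150 mm (y) outside, walls 4 mm, rim 10 mm above the floor; x (away from the robot when the scale stands square), y are the scale's axes. The pan sinks on a spring, 2.5 mm per 100 g, 12 mm at most. The scale's grey housing, 150 x 360 mm, has its top 11 mm below this floor, centred 98 mm to +y of it.
- clip_mid (a point): Steel money clip, 46 (x) x 22 (y) x 12 mm high, 40 g; its centre, half-way up. May be absent.
- fob_mid (a point): Black plastic key fob case with a small wire spring clip at its +x end, about 52 (x) x 28 (y) x 16 mm high, 60 g; its centre, half-way up. May be absent.
- ringbox_mid (a point): Small dark wooden ring box, 36 (x) x 30 (y) x 24 mm high, 50 g; its centre, half-way up. May be absent.
- padlock_mid (a point): Brass luggage padlock lying flat, body 28 (x) x 26 (y) x 15 mm high with a steel shackle reaching 32 mm from this point to +x, 80 g; the centre of its body, half-way up. May be absent.
- coinbowl: Gray ceramic coin bowl, 100 mm across, 40 mm high; to be left alone.
- shoetree: Small wooden shoe tree, about 210 mm long, 40 mm high; to be left alone.
- brush: Wooden shoe brush, 150 x 50 x 40 mm; to be left alone.
- tin: Round tin, 74 mm across, 30 mm high; to be left alone.
- cologne: Small jar, 44 mm across, 100 mm high; to be left alone.
- specs: Black spectacle case, 160 x 60 x 35 mm; to be left alone.
There are look-alikes about, which are no part of the job. Leave any orange or turquoise look-alike of the part that bears fob_mid alone.

How it is judged:
By the outcome, as a careful person would: the job done as asked, in the order asked, and still so for the second after the job is handed in, with the robot touching nothing.
Of clip, fob, ringbox, padlock only 2 to 4 are there at a start; the rules pass over those that are not, and their reading is None.
At some moment in a run one of clip, fob, ringbox, padlock may be knocked a few centimetres aside while the robot is not near it.
It also fails if it takes over 210 s, if anything falls off the work surface, if the arm or the gripper's body presses on something with over 40 N, if the wrist force passes 120 N, or if a joint passes its speed limit or range.

## Working session

There is one attempt and no reset: what is moved stays moved. The work goes in short steps, Python scripts to look and compute and a tool call to move; the robot and the scene stay as the last step left them, time stands still between calls to the robot, and variables do not carry over. Pictures are saved under pics/ and viewed, at most 14 in all, crops included, and the job is handed in when it is done.

Besides the shell and the picture viewer there is one more tool, called by a JSON object that holds its "fn" and its "kwargs". arm_command: Moves the arm, as the interface text tells. Its arguments: {"type":"object","properties":{"steps":{"type":"array","items":{"type":"object","properties":{"rot":{"type":"array","items":{"type":"number"}},"slide":{"type":"array","items":{"type":"number"}},"grip":{"type":"number"}}}},"newtons":{"type":"number"}},"required":["steps"]}

```bash
ls; mkdir -p pics; cat > h.py <<'E'
import numpy as np, cv2
from bench import sensors, eyes, order
def shot(n):
    return eyes.camera(n)
def ray(p,u,v):
    K=np.array(p["intrinsics"]);T=np.array(p["pose"])
    q=cv2.undistortPoints(np.array([[[u,v]]],float),K,np.array([p["k1"],0,0,0,0.]))[0,0]
    return T[:3,3],T[:3,:3]@np.array([q[0],q[1],1.])
def atz(p,u,v,z):
    o,d=ray(p,u,v);return o+d*(z-o[2])/d[2]
def proj(p,X):
    K=np.array(p["intrinsics"]);T=np.array(p["pose"])
    R=T[:3,:3].T;t=-R@T[:3,3]
    return cv2.projectPoints(np.array(X,float).reshape(-1,1,3),cv2.Rodrigues(R)[0],t,K,np.array([p["k1"],0,0,0,0.]))[0][:,0]
def save(p,name,box=None,s=1):
    im=p["pixels"][:,:,::-1]
    if box: im=im[box[1]:box[3],box[0]:box[2]]
    cv2.imwrite("pics/"+name,cv2.resize(np.ascontiguousarray(im),None,fx=s,fy=s,interpolation=cv2.INTER_CUBIC))
E
cat > a.py <<'E'
from h import *
import pickle
z=dict(wrench_grip=.047,worm_mid=.06,nut_mid=.06,dial_knob=.06,pan_floor=.05,clip_mid=.006,fob_mid=.008,ringbox_mid=.012,padlock_mid=.0075,coinbowl=.02,shoetree=.02,brush=.02,tin=.015,cologne=.05,specs=.018)
for c in("top","scene"):
    p=shot(c);save(p,c+"0.png",s=1.25);pickle.dump(p,open(c+"0.pkl","wb"))
    print(c,p["pose"],p["k1"],p["intrinsics"])
    for n in z:
        for d in eyes.look_for(n,p)[:3]:
            b=d["bbox"];print(n,round(d["conf"],2),np.round(b),atz(p,(b[0]+b[2])/2,(b[1]+b[3])/2,z[n]).round(3))
print(sensors.read_state())
E
python3 a.py
```

```text
pics
top [[-0.0081804  -0.98970831  0.14286548  0.36477637]
 [-0.9996309   0.01179514  0.02447316 -0.03759158]
 [-0.02590641 -0.14261255 -0.9894395   1.07521446]
 [ 0.          0.          0.          1.        ]] 0.029920041659309105 [[395.98807494   0.         320.04766352]
 [  0.         395.98807494 200.91166772]
 [  0.           0.           1.        ]]
wrench_grip 0.67 [417. 167. 454. 248.] [ 0.492 -0.311  0.047]
wrench_grip 0.55 [143. 175. 179. 214.] [0.536 0.409 0.047]
wrench_grip 0.31 [226. 152. 267. 184.] [0.605 0.183 0.047]
worm_mid 0.5 [429. 188. 438. 192.] [ 0.537 -0.306  0.06 ]
nut_mid 0.51 [280. 165. 306. 186.] [0.578 0.057 0.06 ]
dial_knob 0.81 [230. 151. 268. 182.] [0.604 0.173 0.06 ]
pan_floor 0.79 [294. 136. 353. 190.] [ 0.615 -0.022  0.05 ]
pan_floor 0.39 [161. 257. 192. 287.] [0.332 0.357 0.05 ]
clip_mid 0.38 [323. 228. 331. 248.] [ 0.419 -0.03   0.006]
fob_mid 0.69 [263. 262. 279. 279.] [0.333 0.121 0.008]
fob_mid 0.64 [285. 241. 302. 252.] [0.396 0.061 0.008]
fob_mid 0.54 [344. 257. 359. 274.] [ 0.345 -0.093  0.008]
ringbox_mid 0.5 [382. 229. 397. 242.] [ 0.42
[... 2161 characters left out ...]
_positions': array([-1.30460844,  0.33219078, -0.06468804,  1.4600661 ,  0.02158177,
        1.34986284, -0.08850018]), 'joint_vel': array([ 0.00049951,  0.0011167 ,  0.00076005,  0.00019581,  0.00099633,
       -0.00156113, -0.0002443 ]), 'joint_torque': array([ 2.83848840e-04, -6.23037028e+01,  2.45520123e-02, -3.90118468e+01,
       -6.11616438e-02,  3.16819630e-02,  1.70537606e-05]), 'ee_pos': array([0.17799001, 0.59917872, 0.18489746]), 'eef_rot': array([ 1.43899115e-01,  9.89592359e-01,  8.44327663e-05, -7.63646475e-06]), 'ft_force': array([ 0.65694309,  0.36660675, -0.02851972]), 'torque': array([-0.02960821, -0.05078382, -0.0325493 ]), 'grip_force': 0.0, 'width': 0.08692879060817853}
```

View pics/top0.png

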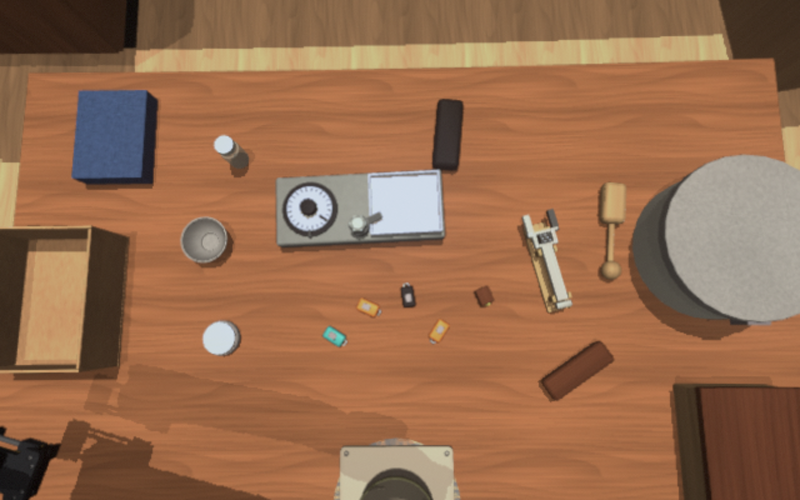

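```bash
python3 - <<'E'
import pickle,cv2,numpy as np
p=pickle.load(open("top0.pkl","rb"));q=pickle.load(open("scene0.pkl","rb"))
def c(p,b,s): return cv2.resize(np.ascontiguousarray(p["pixels"][b[1]:b[3],b[0]:b[2],::-1]),None,fx=s,fy=s,interpolation=cv2.INTER_CUBIC)
cv2.imwrite("pics/c1.png",np.vstack([c(p,(215,120,415,195),4),c(p,(250,215,410,285),5)[:,:800][:240]]))
cv2.imwrite("pics/c2.png",np.hstack([c(p,(395,150,475,260),5),c(q,(175,130,255,240),5)]))
E
```

```text
(no output)
```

View pics/c1.png

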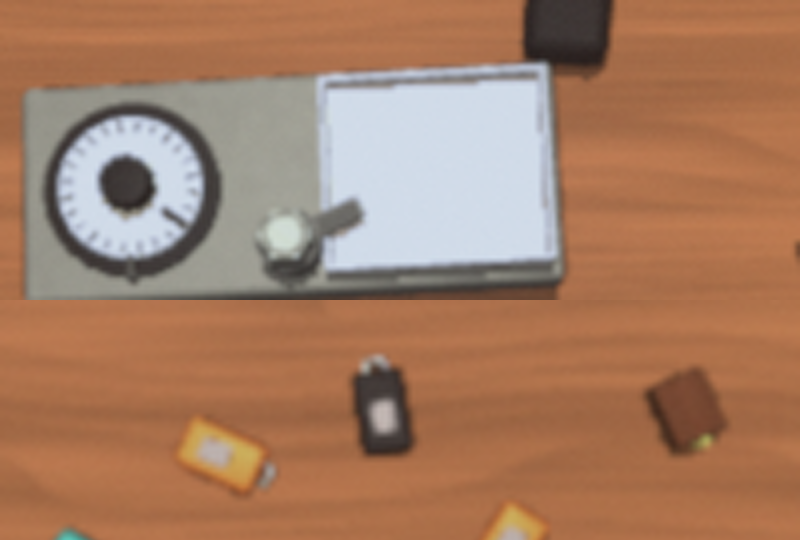

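View pics/c2.png

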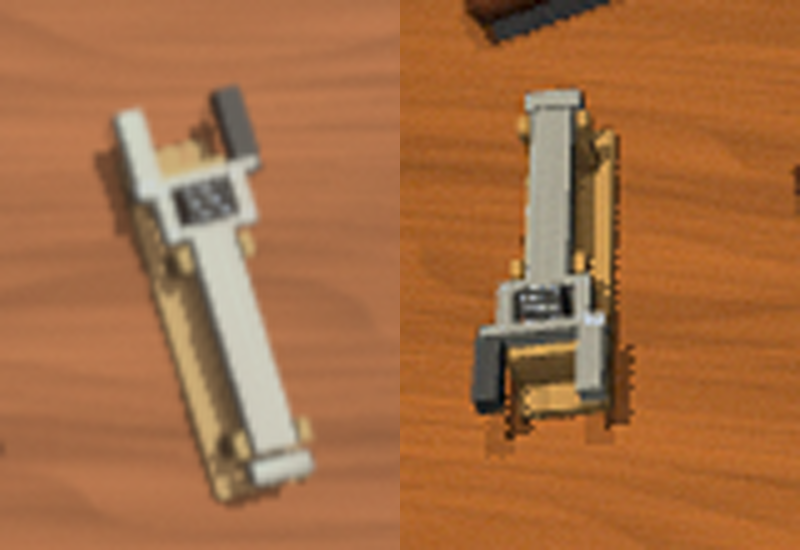

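```bash
python3 - <<'E'
import pickle,cv2,numpy as np
q=pickle.load(open("scene0.pkl","rb"))
def c(p,b,s): return cv2.resize(np.ascontiguousarray(p["pixels"][b[1]:b[3],b[0]:b[2],::-1]),None,fx=s,fy=s,interpolation=cv2.INTER_CUBIC)
cv2.imwrite("pics/c3.png",np.vstack([c(q,(265,190,425,265),5),c(q,(245,135,405,180),5)]))
from h import *
p=pickle.load(open("top0.pkl","rb"))
from scipy.optimize import least_squares
W=np.array([(-96,16,7),(-96,-16,7),(107,17,7),(51,0,13)])/1e3
a=np.array([(257,485),(313,470),(140,108),(208,200)])/5+[395,150]
b=np.array([(582,91),(527,93),(578,390),(543,302)])/5+[175-80,130]
def X(t):
    c,s=np.cos(t[2]),np.sin(t[2]);return np.c_[t[0]+c*W[:,0]-s*W[:,1],t[1]+s*W[:,0]+c*W[:,1],.047+W[:,2]]
f=lambda t:np.r_[(proj(p,X(t))-a).ravel(),(proj(q,X(t))-b).ravel()]
r=least_squares(f,[.5,-.31,.2],loss="soft_l1");print(r.x,np.degrees(r.x[2]),r.fun.reshape(-1,2).round(1))
E
```

```text
[ 0.48822705 -0.3213238   0.23876055] 13.679971886645447 [[-1.3 -0.3]
 [-0.2 -0.4]
 [-0.9 -0.7]
 [-1.5 -0.6]
 [-0.5 -2. ]
 [-0.9 -1.3]
 [-1.1 -0.8]
 [-0.6 -1.9]]
```

View pics/c3.png

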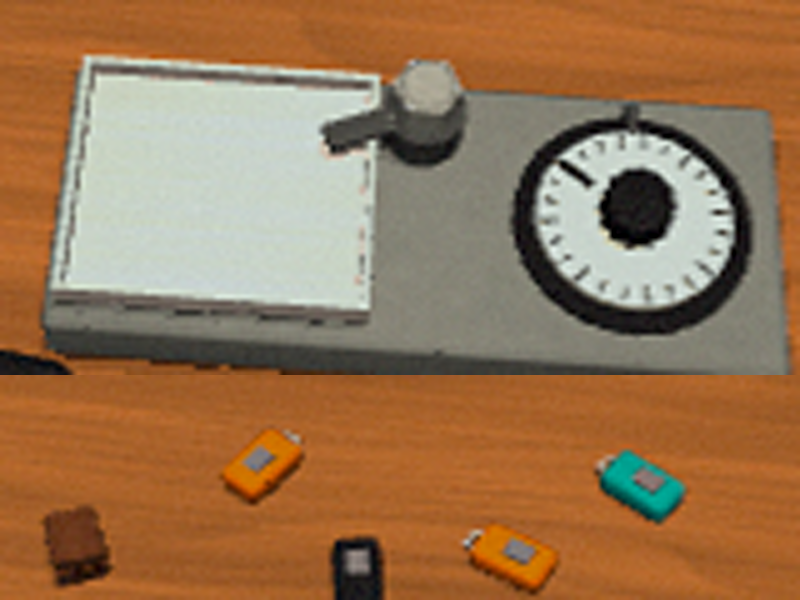

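```bash
cat > tri.py <<'E'
import pickle
from h import *
p=pickle.load(open("top0.pkl","rb"));q=pickle.load(open("scene0.pkl","rb"))
def tri(a,b):
    A=[];B=[]
    for P,u in((p,a),(q,b)):
        o,d=ray(P,*u);d=d/np.linalg.norm(d);M=np.eye(3)-np.outer(d,d);A.append(M);B.append(M@o)
    return np.linalg.lstsq(np.vstack(A),np.hstack(B),rcond=None)[0]
t=lambda x,y:(214.6+x/4,119.6+y/4)
s=lambda x,y:(264.6+x/5,189.6+y/5)
for n,a,b in[("nuttop",(287,236),(428,85)),("knobtop",(127,180),(638,200)),("plate",(132,190),(633,226)),("hous-x+y",(28,297),(768,110)),("pan++",(318,77),(370,310)),("pan-+",(325,270),(378,75)),("pan+-",(548,63),(50,290)),("zero outer",(184,226),(563,163)),("ptr",(132,258),(632,123))]:
    print(n,tri(t(*a),s(*b)).round(4),atz(p,*t(*a),.05).round(4),atz(q,*s(*b),.05).round(4))
E
python3 tri.py
```

```text
nuttop [0.5657 0.0739 0.0873] [0.5735 0.0764 0.05  ] [0.5427 0.0768 0.05  ]
knobtop [0.608  0.1801 0.0697] [0.6128 0.1832 0.05  ] [0.597  0.1843 0.05  ]
plate [0.6077 0.1823 0.0422] [0.6059 0.1797 0.05  ] [0.6117 0.1821 0.05  ]
hous-x+y [0.5354 0.2494 0.0459] [0.5347 0.2472 0.05  ] [0.5377 0.2495 0.05  ]
pan++ [0.6774 0.0562 0.0633] [0.6816 0.0559 0.05  ] [0.6711 0.0579 0.05  ]
pan-+ [0.5479 0.0505 0.0633] [0.5503 0.0512 0.05  ] [0.5397 0.0509 0.05  ]
pan+- [ 0.6844 -0.0954  0.0629] [ 0.6888 -0.098   0.05  ] [ 0.6784 -0.0958  0.05  ]
zero outer [0.5809 0.1457 0.0506] [0.5811 0.1447 0.05  ] [0.5804 0.1469 0.05  ]
ptr [0.5584 0.1784 0.0582] [0.56   0.1789 0.05  ] [0.5533 0.1809 0.05  ]
```

{"fn": "arm_command", "kwargs": {"steps": [{"slide": [0.04,-0.0436,0],"rot": [0,0,-4],"grip": 0},{"slide": [0.04,-0.0436,0],"rot": [0,0,-4],"grip": 0},{"slide": [0.04,-0.0436,0],"rot": [0,0,-4],"grip": 0},{"slide": [0.04,-0.0436,0],"rot": [0,0,-4],"grip": 0},{"slide": [0.04,-0.0436,0],"rot": [0,0,-4],"grip": 0},{"slide": [0.04,-0.0436,0],"rot": [0,0,-4],"grip": 0},{"slide": [0.04,-0.0436,0],"rot": [0,0,-4],"grip": 0},{"slide": [0.04,-0.0436,0],"rot": [0,0,-4],"grip": 0}]}}

```text
time: 2.6
ee_pos: [0.4991, 0.2489, 0.1852]
eef_rot: [0.412, 0.911, 0.0, 0.0]
ft_force: [0.2, 0.6, -0.5]
width: 0.0153
grip_force: 0.0
```

{"fn": "arm_command", "kwargs": {"steps": [{"slide": [0,-0.06,0],"rot": [0,0,-4],"grip": 0},{"slide": [0,-0.06,0],"rot": [0,0,-4],"grip": 0},{"slide": [0,-0.06,0],"rot": [0,0,-4],"grip": 0},{"slide": [0,-0.06,0],"rot": [0,0,-4],"grip": 0},{"slide": [0,-0.06,0],"rot": [0,0,-4],"grip": 0},{"slide": [0,-0.06,0],"rot": [0,0,-4],"grip": 0},{"slide": [0,-0.06,0],"rot": [0,0,-4],"grip": 0},{"slide": [0.01,-0.06,-0.02],"rot": [0,0,0],"grip": 0}]}}

```text
time: 3.6
ee_pos: [0.5086, -0.2303, 0.1669]
eef_rot: [0.62, 0.785, 0.001, 0.002]
ft_force: [2.0, 0.7, -0.5]
width: 0.0004
grip_force: 0.0
```

{"fn": "arm_command", "kwargs": {"steps": [{"slide": [0.009,-0.04,-0.02],"rot": [0,0,-1.7],"grip": 0},{"slide": [0.009,-0.041,-0.02],"grip": 0},{"slide": [0,0,-0.02],"grip": 0},{"slide": [0,0,-0.01],"grip": 0},{"grip": 0},{"grip": 0},{"grip": 0},{"grip": 0}]}}

```text
schema error: expected keys rot, slide, grip
```

```bash
python3 - <<'E'
from h import *
import pickle
st=sensors.read_state();t=st["ee_pos"];print(t,st["eef_rot"],st["ft_force"])
q=shot("scene");pickle.dump(q,open("s1.pkl","wb"));save(q,"s1.png",(165,130,265,230),6)
print(proj(q,[t,[.5378,-.309,.073]]))
p=shot("top");pickle.dump(p,open("t1.pkl","wb"))
for n in("worm_mid","jaw_mid"):
  for P in(q,p):print(n,[(round(d["conf"],2),np.round(d["bbox"],1)) for d in eyes.look_for(n,P)[:2]])
E
```

```text
[ 0.50858048 -0.2303134   0.16688727] [0.61967683 0.78485427 0.0013629  0.00159598] [ 2.00437039  0.68713048 -0.51424567]
[[227.24190367 156.91730066]
 [201.8343113  185.70055687]]
worm_mid [(0.55, array([201.3, 185.6, 209.6, 193.9]))]
worm_mid []
jaw_mid [(0.63, array([188.4, 158.4, 213.7, 213.6]))]
jaw_mid []
```

View pics/s1.png

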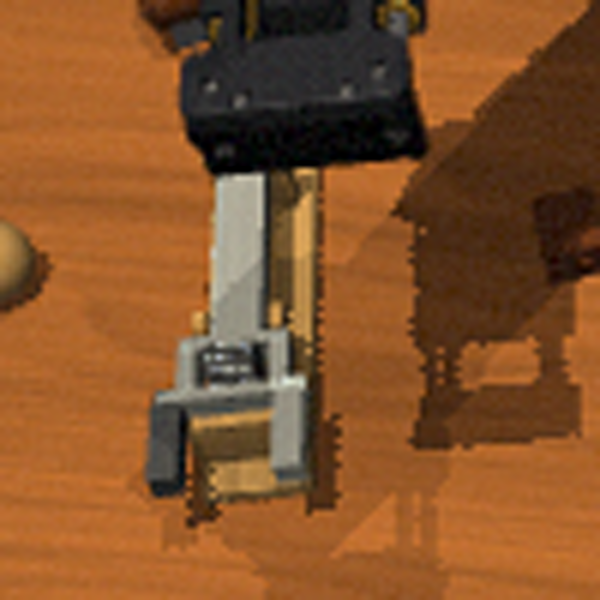

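{"fn": "arm_command", "kwargs": {"steps": [{"slide": [0.0097,-0.041,-0.02],"rot": [0,0,0],"grip": 0},{"slide": [0.0097,-0.0405,-0.02],"rot": [0,0,0],"grip": 0},{"slide": [0,0,-0.02],"rot": [0,0,0],"grip": 0},{"slide": [0,0,-0.015],"rot": [0,0,0],"grip": 0},{"slide": [0,0,-0.008],"rot": [0,0,0],"grip": 0},{"slide": [0,0,-0.002],"rot": [0,0,0],"grip": 0},{"slide": [0,0,-0.002],"rot": [0,0,0],"grip": 0},{"slide": [0,0,0],"rot": [0,0,0],"grip": 0}]}}

```text
time: 4.9
ee_pos: [0.5274, -0.3096, 0.0788]
eef_rot: [0.619, 0.785, 0.0, 0.0]
ft_force: [0.4, -0.8, 0.1]
width: 0.0005
grip_force: 0.0
```

Go down in small steps until contact.

{"fn": "arm_command", "kwargs": {"steps": [{"slide": [0,-0.001,-0.002],"rot": [0,0,0],"grip": 0},{"slide": [0,0,-0.002],"rot": [0,0,0],"grip": 0},{"slide": [0,0,-0.001],"rot": [0,0,0],"grip": 0},{"slide": [0,0,-0.001],"rot": [0,0,0],"grip": 0},{"slide": [0,0,0],"rot": [0,0,0],"grip": 0},{"slide": [0,0,0],"rot": [0,0,0],"grip": 0},{"slide": [0,0,0],"rot": [0,0,0],"grip": 0},{"slide": [0,0,0],"rot": [0,0,0],"grip": 0}]}}

```text
time: 5.9
ee_pos: [0.5272, -0.3107, 0.0724]
eef_rot: [0.619, 0.785, 0.0, 0.0]
ft_force: [0.6, -0.8, -0.5]
width: 0.0007
grip_force: 0.0
```

```bash
python3 - <<'E'
from h import *
st=sensors.read_state();print(st["ee_pos"],st["ft_force"])
E
```

```text
[ 0.52715918 -0.31074203  0.07239339] [ 0.5936575  -0.79967361 -0.45626998]
```

{"fn": "arm_command", "kwargs": {"steps": [{"slide": [0.002,0.0005,0],"rot": [0,0,0],"grip": 0},{"slide": [0.002,0.0005,0],"rot": [0,0,0],"grip": 0},{"slide": [0,0,0],"rot": [0,0,0],"grip": 0},{"slide": [0,0,-0.0005],"rot": [0,0,0],"grip": 0},{"slide": [0,0,-0.0005],"rot": [0,0,0],"grip": 0},{"slide": [0,0,0],"rot": [0,0,0],"grip": 0},{"slide": [0,0,0],"rot": [0,0,0],"grip": 0},{"slide": [0,0,0],"rot": [0,0,0],"grip": 0}]}}

```text
time: 6.9
ee_pos: [0.5312, -0.3097, 0.0714]
eef_rot: [0.619, 0.785, 0.0, 0.0]
ft_force: [-0.1, 0.7, -0.1]
width: 0.0003
grip_force: 0.0
```

{"fn": "arm_command", "kwargs": {"steps": [{"slide": [0,0,0.004],"rot": [0,0,0],"grip": 0},{"slide": [0.004,0.001,0],"rot": [0,0,0],"grip": 0},{"slide": [0,0,-0.001],"rot": [0,0,0],"grip": 0},{"slide": [0,0,-0.001],"rot": [0,0,0],"grip": 0},{"slide": [0,0,-0.001],"rot": [0,0,0],"grip": 0},{"slide": [0,0,-0.001],"rot": [0,0,0],"grip": 0},{"slide": [0,0,0],"rot": [0,0,0],"grip": 0},{"slide": [0,0,0],"rot": [0,0,0],"grip": 0}]}}

```text
time: 7.9
ee_pos: [0.5351, -0.3088, 0.0714]
eef_rot: [0.619, 0.785, 0.0, 0.0]
ft_force: [-0.1, 0.6, -0.3]
width: 0.0006
grip_force: 0.0
```

{"fn": "arm_command", "kwargs": {"steps": [{"slide": [0,0,-0.001],"rot": [0,0,0],"grip": 0},{"slide": [0,0,-0.001],"rot": [0,0,0],"grip": 0},{"slide": [0,0,0],"rot": [0,0,0],"grip": 0},{"slide": [0,0,0],"rot": [0,0,0],"grip": 0},{"slide": [0,0,0],"rot": [0,0,0],"grip": 0},{"slide": [0,0,0],"rot": [0,0,0],"grip": 0},{"slide": [0,0,0],"rot": [0,0,0],"grip": 0},{"slide": [0,0,0],"rot": [0,0,0],"grip": 0}]}}

```text
time: 8.9
ee_pos: [0.5351, -0.3087, 0.0693]
eef_rot: [0.619, 0.785, 0.0, 0.0]
ft_force: [0.6, -0.6, 1.1]
width: 0.0004
grip_force: 0.0
```

```bash
python3 - <<'E'
from h import *
st=sensors.read_state();print(st["ee_pos"],st["ft_force"])
q=shot("scene");p=shot("top")
a=lambda P,b,s:cv2.resize(np.ascontiguousarray(P["pixels"][b[1]:b[3],b[0]:b[2],::-1]),None,fx=s,fy=s,interpolation=cv2.INTER_CUBIC)
cv2.imwrite("pics/s2.png",np.hstack([a(q,(165,130,245,230),5),a(p,(395,150,475,250),5)]))
print(proj(q,[st["ee_pos"]]),proj(p,[st["ee_pos"]]))
E
```

```text
[ 0.53514209 -0.3086956   0.06934731] [ 0.61681908 -0.58084761  1.08466883]
[[202.57211075 185.6592609 ]] [[435.92956276 189.79617889]]
```

View pics/s2.png

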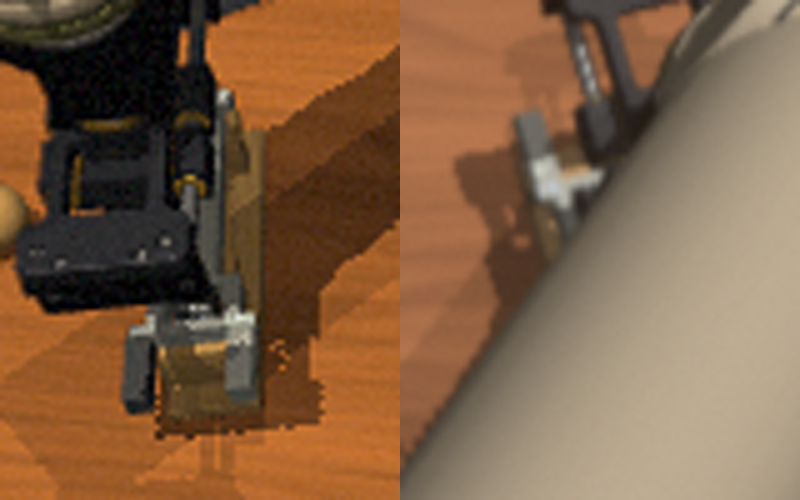

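{"fn": "arm_command", "kwargs": {"steps": [{"slide": [-0.003,-0.001,0],"rot": [0,0,0],"grip": 0},{"slide": [-0.003,-0.001,0],"rot": [0,0,0],"grip": 0},{"slide": [0,0,-0.003],"rot": [0,0,0],"grip": 0},{"slide": [0,0,-0.002],"rot": [0,0,0],"grip": 0},{"slide": [0,0,-0.002],"rot": [0,0,0],"grip": 0},{"slide": [0,0,-0.001],"rot": [0,0,0],"grip": 0},{"slide": [0,0,-0.001],"rot": [0,0,0],"grip": 0},{"slide": [0,0,0],"rot": [0,0,0],"grip": 0}]}}

```text
time: 10.0
ee_pos: [0.5291, -0.3107, 0.0603]
eef_rot: [0.619, 0.785, 0.0, -0.0]
ft_force: [-0.1, -0.7, -0.0]
width: 0.0002
grip_force: 0.0
```

{"fn": "arm_command", "kwargs": {"steps": [{"slide": [0,0,-0.0005],"rot": [0,0,0],"grip": 0},{"slide": [0,0,-0.0005],"rot": [0,0,0],"grip": 0},{"slide": [0,0,-0.0005],"rot": [0,0,0],"grip": 0},{"slide": [0,0,0],"rot": [0,0,0],"grip": 0},{"slide": [0,0,0],"rot": [0,0,0],"grip": 0},{"slide": [0,0,0],"rot": [0,0,0],"grip": 0},{"slide": [0,0,0],"rot": [0,0,0],"grip": 0},{"slide": [0,0,0],"rot": [0,0,0],"grip": 0}]}}

```text
time: 11.0
ee_pos: [0.5291, -0.3107, 0.0588]
eef_rot: [0.619, 0.785, 0.0, 0.0]
ft_force: [-0.4, -1.2, 0.2]
width: 0.0004
grip_force: 0.0
```

{"fn": "arm_command", "kwargs": {"steps": [{"slide": [0,0,0.003],"rot": [0,0,0],"grip": 0},{"slide": [0.005,0.001,0],"rot": [0,0,0],"grip": 0},{"slide": [0,0,-0.001],"rot": [0,0,0],"grip": 0},{"slide": [0,0,-0.001],"rot": [0,0,0],"grip": 0},{"slide": [0,0,-0.0005],"rot": [0,0,0],"grip": 0},{"slide": [0,0,0],"rot": [0,0,0],"grip": 0},{"slide": [0,0,0],"rot": [0,0,0],"grip": 0},{"slide": [0,0,0],"rot": [0,0,0],"grip": 0}]}}

```text
time: 12.0
ee_pos: [0.5342, -0.3097, 0.0594]
eef_rot: [0.619, 0.785, 0.0, 0.0]
ft_force: [-0.5, 0.3, -0.6]
width: 0.0005
grip_force: 0.0
```

{"fn": "arm_command", "kwargs": {"steps": [{"slide": [0,0,-0.0005],"rot": [0,0,0],"grip": 0},{"slide": [0,0,-0.0005],"rot": [0,0,0],"grip": 0},{"slide": [0,0,-0.0005],"rot": [0,0,0],"grip": 0},{"slide": [0,0,0],"rot": [0,0,0],"grip": 0},{"slide": [0,0,0],"rot": [0,0,0],"grip": 0},{"slide": [0,0,0],"rot": [0,0,0],"grip": 0},{"slide": [0,0,0],"rot": [0,0,0],"grip": 0},{"slide": [0,0,0],"rot": [0,0,0],"grip": 0}]}}

```text
time: 13.0
ee_pos: [0.5341, -0.3097, 0.0578]
eef_rot: [0.619, 0.785, 0.0, -0.0]
ft_force: [-0.0, -0.3, 0.2]
width: 0.0004
grip_force: 0.0
```

```bash
python3 - <<'E'
from h import *
st=sensors.read_state();print(st["ee_pos"],st["ft_force"],st["joint_torque"])
E
```

```text
[ 0.53411661 -0.30971156  0.05782318] [-0.0173792  -0.28084515  0.19062412] [ 2.26723409e-03 -5.70439196e+01  1.28622651e+01 -3.38601637e+01
  1.09671331e-03  8.55759135e-02  2.14689697e-05]
```

```bash
python3 - <<'E'
from h import *
import pickle
p=pickle.load(open("top0.pkl","rb"));q=pickle.load(open("scene0.pkl","rb"));q1=pickle.load(open("s1.pkl","rb"))
print(atz(p,436.2,189.6,.06),atz(q,203.2,190,.06),atz(q1,203,190,.06))
print("tail",atz(p,395-.4+285/5,150-.4+478/5,.054),atz(q,94.6+554.5/5,129.6+92/5,.054))
print("fixed tip in",atz(p,395-.4+140/5,150-.4+108/5,.054),atz(q,94.6+578/5,129.6+390/5,.054))
E
```

```text
[ 0.53722841 -0.31192786  0.06      ] [ 0.54236792 -0.30736079  0.06      ] [ 0.54242783 -0.30788138  0.06      ]
tail [ 0.39486036 -0.3448856   0.054     ] [ 0.39920068 -0.34191507  0.054     ]
fixed tip in [ 0.58742285 -0.28084217  0.054     ] [ 0.5891189  -0.27754142  0.054     ]
```

{"fn": "arm_command", "kwargs": {"steps": [{"slide": [0,0,0.005],"rot": [0,0,0],"grip": 0},{"slide": [0.006,0.0005,0],"rot": [0,0,0],"grip": 0},{"slide": [0,0,-0.001],"rot": [0,0,0],"grip": 0},{"slide": [0,0,-0.001],"rot": [0,0,0],"grip": 0},{"slide": [0,0,-0.001],"rot": [0,0,0],"grip": 0},{"slide": [0,0,-0.001],"rot": [0,0,0],"grip": 0},{"slide": [0,0,-0.001],"rot": [0,0,0],"grip": 0},{"slide": [0,0,0],"rot": [0,0,0],"grip": 0}]}}

```text
time: 14.0
ee_pos: [0.5401, -0.3092, 0.0578]
eef_rot: [0.619, 0.785, 0.0, -0.0]
ft_force: [0.4, -0.2, -0.1]
width: 0.0005
grip_force: 0.0
```

{"fn": "arm_command", "kwargs": {"steps": [{"slide": [0,0,0],"rot": [0,0,0],"grip": 0},{"slide": [0,0,0],"rot": [0,0,0],"grip": 0},{"slide": [0,0,0],"rot": [0,0,0],"grip": 0},{"slide": [0,0,0],"rot": [0,0,0],"grip": 0},{"slide": [0,0,0],"rot": [0,0,0],"grip": 0},{"slide": [0,0,0],"rot": [0,0,0],"grip": 0},{"slide": [0,0,0],"rot": [0,0,0],"grip": 0},{"slide": [0,0,0],"rot": [0,0,0],"grip": 0}]}}

```text
time: 15.0
ee_pos: [0.5402, -0.3092, 0.0579]
eef_rot: [0.619, 0.785, 0.0, 0.0]
ft_force: [-0.7, -0.4, -0.2]
width: 0.0003
grip_force: 0.0
```

{"fn": "arm_command", "kwargs": {"steps": [{"slide": [0,0,-0.0005],"rot": [0,0,0],"grip": 0},{"slide": [0,0,-0.0005],"rot": [0,0,0],"grip": 0},{"slide": [0,0,-0.0005],"rot": [0,0,0],"grip": 0},{"slide": [0,0,-0.0005],"rot": [0,0,0],"grip": 0},{"slide": [0,0,0],"rot": [0,0,0],"grip": 0},{"slide": [0,0,0],"rot": [0,0,0],"grip": 0},{"slide": [0,0,0],"rot": [0,0,0],"grip": 0},{"slide": [0,0,0],"rot": [0,0,0],"grip": 0}]}}

```text
time: 16.0
ee_pos: [0.5402, -0.3092, 0.0559]
eef_rot: [0.619, 0.785, 0.0, 0.0]
ft_force: [0.3, -0.7, 0.6]
width: 0.0009
grip_force: 0.0
```

```bash
python3 - <<'E'
from h import *
q=shot("scene")
save(q,"s3.png",(165,140,245,230),7)
st=sensors.read_state();print(proj(q,[st["ee_pos"]]),st["ft_force"])
E
```

```text
[[203.1247321  190.11428733]] [-0.77168114 -0.04063985  0.44402854]
```

View pics/s3.png

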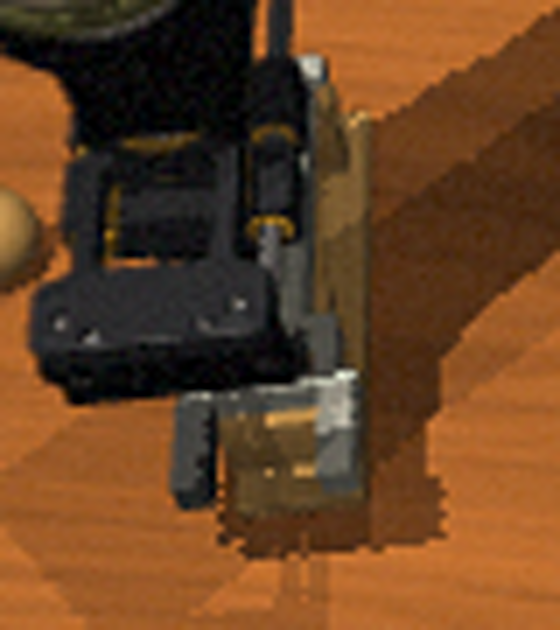

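```bash
python3 - <<'E'
from h import *
q=shot("scene");st=sensors.read_state();t=st["ee_pos"]
y=np.array([.973,.232,0]);x=np.array([-.232,.973,0])
for dz in(.07,.085,.1):
  for a in(.095,-.095,.0375):
    for b in(.0375,-.0375): print(dz,a,b,((proj(q,[t+a*y+b*x+[0,0,dz]])[0]-[165,140])*7).round())
a=cv2.resize(q["pixels"],None,fx=1,fy=1)
print(((proj(q,[t,[.539,-.309,.06]])-[165,140])*7).round())
g=cv2.cvtColor(q["pixels"],cv2.COLOR_RGB2GRAY)[140:200,165:245]
np.set_printoptions(linewidth=400)
print(g[34:60,0:60:1])
E
```

```text
0.07 0.095 0.0375 [318. 459.]
0.07 0.095 -0.0375 [ 92. 482.]
0.07 -0.095 0.0375 [332.  25.]
0.07 -0.095 -0.0375 [129.  44.]
0.07 0.0375 0.0375 [323. 318.]
0.07 0.0375 -0.0375 [104. 340.]
0.085 0.095 0.0375 [308. 436.]
0.085 0.095 -0.0375 [ 79. 459.]
0.085 -0.095 0.0375 [323.  -1.]
0.085 -0.095 -0.0375 [117.  18.]
0.085 0.0375 0.0375 [313. 293.]
0.085 0.0375 -0.0375 [ 91. 315.]
0.1 0.095 0.0375 [297. 412.]
0.1 0.095 -0.0375 [ 65. 435.]
0.1 -0.095 0.0375 [314. -28.]
0.1 -0.095 -0.0375 [105.  -9.]
0.1 0.0375 0.0375 [303. 268.]
0.1 0.0375 -0.0375 [ 78. 290.]
[[267. 351.]
 [266. 342.]]
[[138 124 108 ...  55  51  56]
 [126 109  98 ...  53  49  51]
 [111  94  85 ...  54  56  47]
 ...
 [114 116 112 ...  53  48  49]
 [119 116 116 ...  50  48  52]
 [118 120 115 ...  51  49  49]]
```

{"fn": "arm_command", "kwargs": {"steps": [{"slide": [0,0,-0.0005],"rot": [0,0,0],"grip": 0},{"slide": [0,0,-0.0005],"rot": [0,0,0],"grip": 0},{"slide": [0,0,-0.0005],"rot": [0,0,0],"grip": 0},{"slide": [0,0,-0.0005],"rot": [0,0,0],"grip": 0},{"slide": [0,0,0],"rot": [0,0,0],"grip": 0},{"slide": [0,0,0],"rot": [0,0,0],"grip": 0},{"slide": [0,0,0],"rot": [0,0,0],"grip": 0},{"slide": [0,0,0],"rot": [0,0,0],"grip": 0}]}}

```text
time: 17.1
ee_pos: [0.5401, -0.3092, 0.0539]
eef_rot: [0.619, 0.785, 0.0, 0.0]
ft_force: [0.1, 0.3, -0.3]
width: 0.0007
grip_force: 0.0
```

{"fn": "arm_command", "kwargs": {"steps": [{"slide": [0,0,-0.0005],"rot": [0,0,0],"grip": 0},{"slide": [0,0,-0.0005],"rot": [0,0,0],"grip": 0},{"slide": [0,0,-0.0005],"rot": [0,0,0],"grip": 0},{"slide": [0,0,-0.0005],"rot": [0,0,0],"grip": 0},{"slide": [0,0,0],"rot": [0,0,0],"grip": 0},{"slide": [0,0,0],"rot": [0,0,0],"grip": 0},{"slide": [0,0,0],"rot": [0,0,0],"grip": 0},{"slide": [0,0,0],"rot": [0,0,0],"grip": 0}]}}

```text
time: 18.1
ee_pos: [0.5401, -0.3092, 0.0519]
eef_rot: [0.619, 0.785, 0.0, 0.0]
ft_force: [-0.7, -0.0, 0.1]
width: 0.0004
grip_force: 0.0
```

{"fn": "arm_command", "kwargs": {"steps": [{"slide": [0,0,0.02],"rot": [0,0,0],"grip": 0},{"slide": [0,0,0],"rot": [0,0,-10],"grip": 0},{"slide": [0,0,0],"rot": [0,0,-10],"grip": 0},{"slide": [0,0,0],"rot": [0,0,-10],"grip": 0},{"slide": [0,0,0],"rot": [0,0,-10],"grip": 0},{"slide": [0,0,0],"rot": [0,0,-10],"grip": 0},{"slide": [0,0,0],"rot": [0,0,-10],"grip": 0},{"slide": [0,0,0],"rot": [0,0,-10],"grip": 0}]}}

```text
time: 19.1
ee_pos: [0.5407, -0.3093, 0.0734]
eef_rot: [0.958, 0.285, 0.001, 0.0]
ft_force: [0.4, -0.2, 0.4]
width: 0.0003
grip_force: 0.0
```

{"fn": "arm_command", "kwargs": {"steps": [{"slide": [0,0,0],"rot": [0,0,-10],"grip": 0},{"slide": [0,0,0],"rot": [0,0,-10],"grip": 0},{"slide": [0,0,0],"rot": [0,0,0],"grip": 0},{"slide": [0,0,0],"rot": [0,0,0],"grip": 0},{"slide": [0,0,-0.004],"rot": [0,0,0],"grip": 0},{"slide": [0,0,0],"rot": [0,0,0],"grip": 0},{"slide": [0,0,0],"rot": [0,0,0],"grip": 0},{"slide": [0,0,0],"rot": [0,0,0],"grip": 0}]}}

```text
time: 20.1
ee_pos: [0.5401, -0.3093, 0.0679]
eef_rot: [0.993, 0.117, 0.0, 0.0]
ft_force: [-0.7, -0.6, 0.9]
width: 0.0007
grip_force: 0.0
```

```bash
python3 - <<'E'
from h import *
q=shot("scene");p=shot("top")
a=lambda P,b,s:cv2.resize(np.ascontiguousarray(P["pixels"][b[1]:b[3],b[0]:b[2],::-1]),None,fx=s,fy=s,interpolation=cv2.INTER_CUBIC)
cv2.imwrite("pics/s4.png",np.hstack([a(q,(165,150,230,230),6),a(p,(410,150,475,230),6)]))
st=sensors.read_state();print(proj(q,[st["ee_pos"]]),proj(p,[st["ee_pos"]]),st["ft_force"],st["ee_pos"])
E
```

```text
[[201.9782456  187.54459492]] [[435.90282071 187.95427637]] [-0.37123352  0.09425154 -0.28835477] [ 0.54016268 -0.30925236  0.06789963]
```

View pics/s4.png

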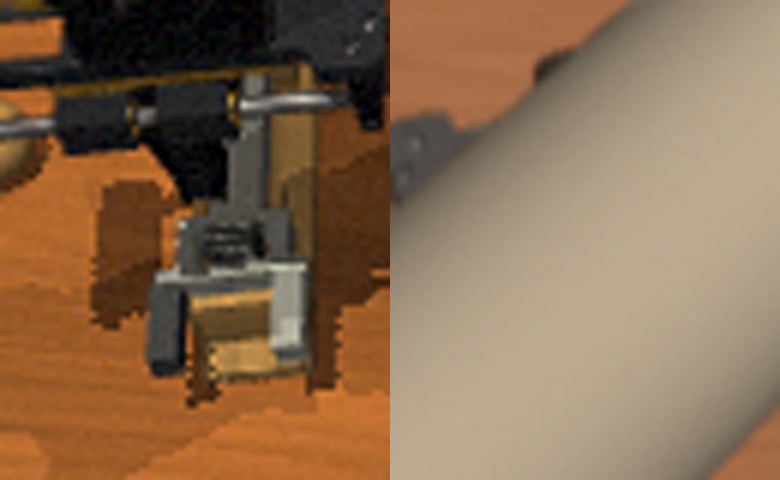

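{"fn": "arm_command", "kwargs": {"steps": [{"slide": [0,0,-0.005],"rot": [0,0,0],"grip": 0},{"slide": [0,0,-0.005],"rot": [0,0,0],"grip": 0},{"slide": [0,0,-0.005],"rot": [0,0,0],"grip": 0},{"slide": [0,0,-0.001],"rot": [0,0,0],"grip": 0},{"slide": [0,0,-0.001],"rot": [0,0,0],"grip": 0},{"slide": [0,0,-0.001],"rot": [0,0,0],"grip": 0},{"slide": [0,0,0],"rot": [0,0,0],"grip": 0},{"slide": [0,0,0],"rot": [0,0,0],"grip": 0}]}}

```text
time: 21.2
ee_pos: [0.5402, -0.3093, 0.0499]
eef_rot: [0.993, 0.117, 0.0, 0.0]
ft_force: [-0.8, -0.1, 0.8]
width: 0.0006
grip_force: 0.0
```

{"fn": "arm_command", "kwargs": {"steps": [{"slide": [0,0,-0.0005],"rot": [0,0,0],"grip": 0},{"slide": [0,0,-0.0005],"rot": [0,0,0],"grip": 0},{"slide": [0,0,-0.0005],"rot": [0,0,0],"grip": 0},{"slide": [0,0,-0.0005],"rot": [0,0,0],"grip": 0},{"slide": [0,0,0],"rot": [0,0,0],"grip": 0},{"slide": [0,0,0],"rot": [0,0,0],"grip": 0},{"slide": [0,0,0],"rot": [0,0,0],"grip": 0},{"slide": [0,0,0],"rot": [0,0,0],"grip": 0}]}}

```text
time: 22.2
ee_pos: [0.5402, -0.3093, 0.0479]
eef_rot: [0.993, 0.117, 0.0, 0.0]
ft_force: [-0.2, 0.6, -1.2]
width: 0.0003
grip_force: 0.0
```

{"fn": "arm_command", "kwargs": {"steps": [{"slide": [0,0,-0.0005],"rot": [0,0,0],"grip": 0},{"slide": [0,0,-0.0005],"rot": [0,0,0],"grip": 0},{"slide": [0,0,-0.0005],"rot": [0,0,0],"grip": 0},{"slide": [0,0,-0.0005],"rot": [0,0,0],"grip": 0},{"slide": [0,0,0],"rot": [0,0,0],"grip": 0},{"slide": [0,0,0],"rot": [0,0,0],"grip": 0},{"slide": [0,0,0],"rot": [0,0,0],"grip": 0},{"slide": [0,0,0],"rot": [0,0,0],"grip": 0}]}}

```text
time: 23.2
ee_pos: [0.5402, -0.3092, 0.0459]
eef_rot: [0.993, 0.117, 0.0, 0.0]
ft_force: [0.6, -0.1, 0.7]
width: 0.0004
grip_force: 0.0
```

{"fn": "arm_command", "kwargs": {"steps": [{"slide": [0,0,-0.0005],"rot": [0,0,0],"grip": 0},{"slide": [0,0,-0.0005],"rot": [0,0,0],"grip": 0},{"slide": [0,0,-0.0005],"rot": [0,0,0],"grip": 0},{"slide": [0,0,-0.0005],"rot": [0,0,0],"grip": 0},{"slide": [0,0,0],"rot": [0,0,0],"grip": 0},{"slide": [0,0,0],"rot": [0,0,0],"grip": 0},{"slide": [0,0,0],"rot": [0,0,0],"grip": 0},{"slide": [0,0,0],"rot": [0,0,0],"grip": 0}]}}

```text
time: 24.2
ee_pos: [0.5402, -0.3092, 0.0439]
eef_rot: [0.993, 0.117, 0.0, 0.0]
ft_force: [-0.4, 0.5, 0.6]
width: 0.0007
grip_force: 0.0
```

```bash
python3 - <<'E'
from h import *
q=shot("scene");save(q,"s5.png",(170,155,225,215),10)
st=sensors.read_state();print(((proj(q,[st["ee_pos"],st["ee_pos"]+[0,0,.017]])-[169.5,154.5])*10).round(),st["ft_force"],st["ee_pos"],st["torque"])
E
```

```text
[[347. 381.]
 [332. 345.]] [ 0.00764251  0.20257748 -0.61708192] [ 0.54014908 -0.30923086  0.04387745] [-0.04442238  0.17427646 -0.01198868]
```

View pics/s5.png

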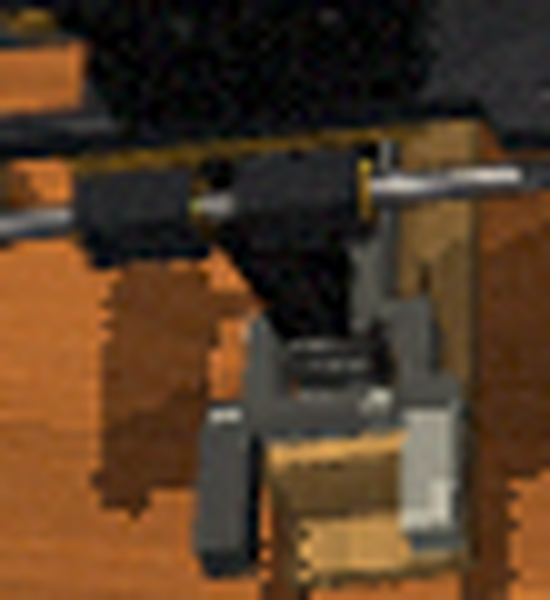

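{"fn": "arm_command", "kwargs": {"steps": [{"slide": [0,0,-0.0005],"rot": [0,0,0],"grip": 0},{"slide": [0,0,-0.0005],"rot": [0,0,0],"grip": 0},{"slide": [0,0,-0.0005],"rot": [0,0,0],"grip": 0},{"slide": [0,0,-0.0005],"rot": [0,0,0],"grip": 0},{"slide": [0,0,0],"rot": [0,0,0],"grip": 0},{"slide": [0,0,0],"rot": [0,0,0],"grip": 0},{"slide": [0,0,0],"rot": [0,0,0],"grip": 0},{"slide": [0,0,0],"rot": [0,0,0],"grip": 0}]}}

```text
time: 25.25
ee_pos: [0.5401, -0.3092, 0.0419]
eef_rot: [0.993, 0.117, -0.0, 0.0]
ft_force: [-0.4, -0.1, 0.6]
width: 0.0005
grip_force: 0.0
```

{"fn": "arm_command", "kwargs": {"steps": [{"slide": [0,0,-0.0005],"rot": [0,0,0],"grip": 0},{"slide": [0,0,-0.0005],"rot": [0,0,0],"grip": 0},{"slide": [0,0,-0.0005],"rot": [0,0,0],"grip": 0},{"slide": [0,0,-0.0005],"rot": [0,0,0],"grip": 0},{"slide": [0,0,0],"rot": [0,0,0],"grip": 0},{"slide": [0,0,0],"rot": [0,0,0],"grip": 0},{"slide": [0,0,0],"rot": [0,0,0],"grip": 0},{"slide": [0,0,0],"rot": [0,0,0],"grip": 0}]}}

```text
time: 26.25
ee_pos: [0.5401, -0.3092, 0.0399]
eef_rot: [0.993, 0.117, 0.0, 0.0]
ft_force: [-0.1, 0.4, 0.7]
width: 0.0004
grip_force: 0.0
```

{"fn": "arm_command", "kwargs": {"steps": [{"slide": [0,0,-0.0005],"rot": [0,0,0],"grip": 0},{"slide": [0,0,-0.0005],"rot": [0,0,0],"grip": 0},{"slide": [0,0,-0.0005],"rot": [0,0,0],"grip": 0},{"slide": [0,0,-0.0005],"rot": [0,0,0],"grip": 0},{"slide": [0,0,0],"rot": [0,0,0],"grip": 0},{"slide": [0,0,0],"rot": [0,0,0],"grip": 0},{"slide": [0,0,0],"rot": [0,0,0],"grip": 0},{"slide": [0,0,0],"rot": [0,0,0],"grip": 0}]}}

```text
time: 27.25
ee_pos: [0.5401, -0.3092, 0.0379]
eef_rot: [0.993, 0.117, 0.0, 0.0]
ft_force: [0.4, 0.3, 0.1]
width: 0.0002
grip_force: 0.0
```

{"fn": "arm_command", "kwargs": {"steps": [{"slide": [0,0,-0.0005],"rot": [0,0,0],"grip": 0},{"slide": [0,0,-0.0005],"rot": [0,0,0],"grip": 0},{"slide": [0,0,-0.0005],"rot": [0,0,0],"grip": 0},{"slide": [0,0,-0.0005],"rot": [0,0,0],"grip": 0},{"slide": [0,0,0],"rot": [0,0,0],"grip": 0},{"slide": [0,0,0],"rot": [0,0,0],"grip": 0},{"slide": [0,0,0],"rot": [0,0,0],"grip": 0},{"slide": [0,0,0],"rot": [0,0,0],"grip": 0}]}}

```text
time: 28.25
ee_pos: [0.5402, -0.3092, 0.0359]
eef_rot: [0.993, 0.117, 0.0, 0.0]
ft_force: [-0.1, 0.9, -0.6]
width: 0.0005
grip_force: 0.0
```

{"fn": "arm_command", "kwargs": {"steps": [{"slide": [0,0,-0.0005],"rot": [0,0,0],"grip": 0},{"slide": [0,0,-0.0005],"rot": [0,0,0],"grip": 0},{"slide": [0,0,-0.0005],"rot": [0,0,0],"grip": 0},{"slide": [0,0,-0.0005],"rot": [0,0,0],"grip": 0},{"slide": [0,0,0],"rot": [0,0,0],"grip": 0},{"slide": [0,0,0],"rot": [0,0,0],"grip": 0},{"slide": [0,0,0],"rot": [0,0,0],"grip": 0},{"slide": [0,0,0],"rot": [0,0,0],"grip": 0}]}}

```text
time: 29.25
ee_pos: [0.5402, -0.3092, 0.0339]
eef_rot: [0.993, 0.117, 0.0, 0.0]
ft_force: [0.3, 0.8, -0.1]
width: 0.0003
grip_force: 0.0
```

```bash
python3 - <<'E'
from h import *
q=shot("scene");p=shot("top")
a=lambda P,b,s:cv2.resize(np.ascontiguousarray(P["pixels"][b[1]:b[3],b[0]:b[2],::-1]),None,fx=s,fy=s,interpolation=cv2.INTER_CUBIC)
cv2.imwrite("pics/s6.png",np.hstack([a(q,(170,155,225,215),10)]))
cv2.imwrite("pics/s6.png",np.hstack([a(q,(160,130,225,215),6),a(p,(395,130,460,215),6)]))
st=sensors.read_state();print(((proj(q,[st["ee_pos"]])-[159.5,129.5])*6).round(),st)
E
```

```text
[[274. 391.]] {'time': 29.35, 'joint_positions': array([-0.2741736 ,  0.65654531,  0.99669289,  1.67555453, -0.59756641,
        1.1454626 , -0.45046069]), 'joint_vel': array([-0.00077392, -0.00016509, -0.00100661,  0.00273315,  0.00024907,
       -0.00031869,  0.00223661]), 'joint_torque': array([-2.27990549e-04, -5.62347150e+01,  2.12872177e+01, -3.01514125e+01,
       -6.10689470e-02,  1.81028459e-03, -4.71253031e-05]), 'ee_pos': array([ 0.5401451, -0.3092587,  0.0338756]), 'eef_rot': array([9.93118869e-01, 1.17110665e-01, 4.07915349e-05, 5.56857057e-05]), 'ft_force': array([-0.4887864 ,  0.05549954, -0.40054687]), 'torque': array([-0.09810435,  0.18245505, -0.02363712]), 'grip_force': 0.0, 'width': 0.0007871418242738777}
```

View pics/s6.png

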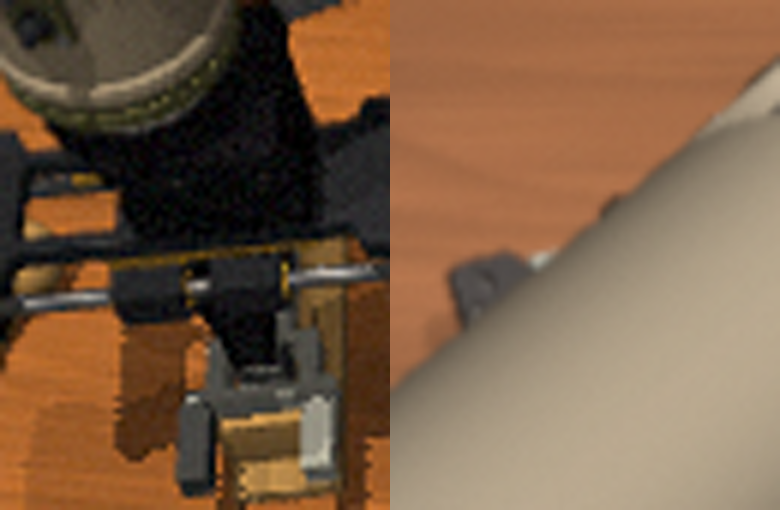

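{"fn": "arm_command", "kwargs": {"steps": [{"slide": [0,0,-0.0005],"rot": [0,0,0],"grip": 0},{"slide": [0,0,-0.0005],"rot": [0,0,0],"grip": 0},{"slide": [0,0,-0.0005],"rot": [0,0,0],"grip": 0},{"slide": [0,0,-0.0005],"rot": [0,0,0],"grip": 0},{"slide": [0,0,0],"rot": [0,0,0],"grip": 0},{"slide": [0,0,0],"rot": [0,0,0],"grip": 0},{"slide": [0,0,0],"rot": [0,0,0],"grip": 0},{"slide": [0,0,0],"rot": [0,0,0],"grip": 0}]}}

```text
time: 30.35
ee_pos: [0.5401, -0.3092, 0.0319]
eef_rot: [0.993, 0.117, 0.0, 0.0]
ft_force: [-0.9, -0.5, -0.6]
width: 0.0006
grip_force: 0.0
```

{"fn": "arm_command", "kwargs": {"steps": [{"slide": [0,0,-0.0005],"rot": [0,0,0],"grip": 0},{"slide": [0,0,-0.0005],"rot": [0,0,0],"grip": 0},{"slide": [0,0,-0.0005],"rot": [0,0,0],"grip": 0},{"slide": [0,0,-0.0005],"rot": [0,0,0],"grip": 0},{"slide": [0,0,0],"rot": [0,0,0],"grip": 0},{"slide": [0,0,0],"rot": [0,0,0],"grip": 0},{"slide": [0,0,0],"rot": [0,0,0],"grip": 0},{"slide": [0,0,0],"rot": [0,0,0],"grip": 0}]}}

```text
time: 31.35
ee_pos: [0.5402, -0.3092, 0.0299]
eef_rot: [0.993, 0.117, 0.0, 0.0]
ft_force: [-0.2, 0.1, 0.9]
width: 0.0004
grip_force: 0.0
```

{"fn": "arm_command", "kwargs": {"steps": [{"slide": [0,0,-0.0005],"rot": [0,0,0],"grip": 0},{"slide": [0,0,-0.0005],"rot": [0,0,0],"grip": 0},{"slide": [0,0,-0.0005],"rot": [0,0,0],"grip": 0},{"slide": [0,0,-0.0005],"rot": [0,0,0],"grip": 0},{"slide": [0,0,0],"rot": [0,0,0],"grip": 0},{"slide": [0,0,0],"rot": [0,0,0],"grip": 0},{"slide": [0,0,0],"rot": [0,0,0],"grip": 0},{"slide": [0,0,0],"rot": [0,0,0],"grip": 0}]}}

```text
time: 32.35
ee_pos: [0.5402, -0.3092, 0.0279]
eef_rot: [0.993, 0.117, 0.0, 0.0]
ft_force: [-0.7, -0.3, -0.2]
width: 0.0006
grip_force: 0.0
```

{"fn": "arm_command", "kwargs": {"steps": [{"slide": [0,0,-0.0005],"rot": [0,0,0],"grip": 0},{"slide": [0,0,-0.0005],"rot": [0,0,0],"grip": 0},{"slide": [0,0,-0.0005],"rot": [0,0,0],"grip": 0},{"slide": [0,0,-0.0005],"rot": [0,0,0],"grip": 0},{"slide": [0,0,0],"rot": [0,0,0],"grip": 0},{"slide": [0,0,0],"rot": [0,0,0],"grip": 0},{"slide": [0,0,0],"rot": [0,0,0],"grip": 0},{"slide": [0,0,0],"rot": [0,0,0],"grip": 0}]}}

```text
time: 33.35
ee_pos: [0.5402, -0.3092, 0.0259]
eef_rot: [0.993, 0.117, 0.0, 0.0]
ft_force: [-0.1, -0.0, 0.7]
width: 0.0006
grip_force: 0.0
```

{"fn": "arm_command", "kwargs": {"steps": [{"slide": [0,0,-0.0005],"rot": [0,0,0],"grip": 0},{"slide": [0,0,-0.0005],"rot": [0,0,0],"grip": 0},{"slide": [0,0,-0.0005],"rot": [0,0,0],"grip": 0},{"slide": [0,0,-0.0005],"rot": [0,0,0],"grip": 0},{"slide": [0,0,0],"rot": [0,0,0],"grip": 0},{"slide": [0,0,0],"rot": [0,0,0],"grip": 0},{"slide": [0,0,0],"rot": [0,0,0],"grip": 0},{"slide": [0,0,0],"rot": [0,0,0],"grip": 0}]}}

```text
time: 34.35
ee_pos: [0.5402, -0.3092, 0.0239]
eef_rot: [0.993, 0.117, 0.0, 0.0]
ft_force: [0.2, 1.0, -0.6]
width: 0.0003
grip_force: 0.0
```

```bash
python3 - <<'E'
from h import *
q=shot("scene");save(q,"s7.png",(175,160,225,210),12)
st=sensors.read_state();print(((proj(q,[st["ee_pos"]])-[174.5,159.5])*12).round(),st["ft_force"],st["ee_pos"])
E
```

```text
[[378. 446.]] [0.16143819 0.56469395 0.53718491] [ 0.54015962 -0.30921764  0.02386165]
```

View pics/s7.png

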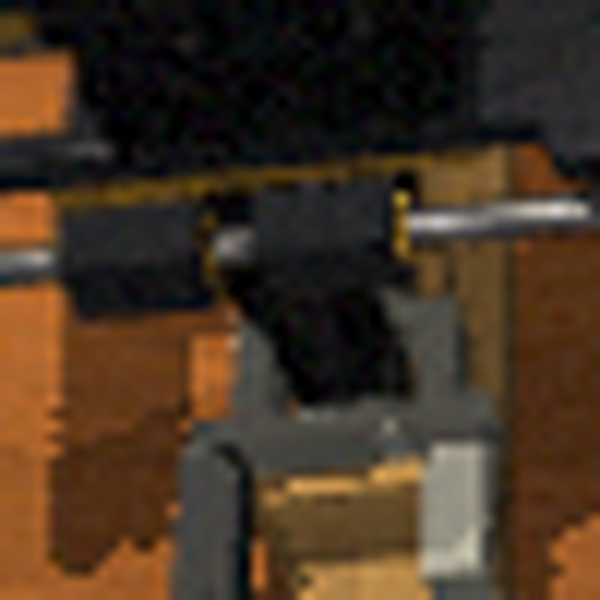

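{"fn": "arm_command", "kwargs": {"steps": [{"slide": [0,0,-0.0005],"rot": [0,0,0],"grip": 0},{"slide": [0,0,-0.0005],"rot": [0,0,0],"grip": 0},{"slide": [0,0,-0.0005],"rot": [0,0,0],"grip": 0},{"slide": [0,0,-0.0005],"rot": [0,0,0],"grip": 0},{"slide": [0,0,0],"rot": [0,0,0],"grip": 0},{"slide": [0,0,0],"rot": [0,0,0],"grip": 0},{"slide": [0,0,0],"rot": [0,0,0],"grip": 0},{"slide": [0,0,0],"rot": [0,0,0],"grip": 0}]}}

```text
time: 35.4
ee_pos: [0.5405, -0.3092, 0.0226]
eef_rot: [0.993, 0.117, 0.0, -0.0]
ft_force: [-1.3, 2.1, 8.0]
width: 0.0003
grip_force: 4.0
```

{"fn": "arm_command", "kwargs": {"steps": [{"slide": [0,0,-0.0005],"rot": [0,0,0],"grip": 0},{"slide": [0,0,-0.0005],"rot": [0,0,0],"grip": 0},{"slide": [0,0,-0.0005],"rot": [0,0,0],"grip": 0},{"slide": [0,0,-0.0005],"rot": [0,0,0],"grip": 0},{"slide": [0,0,0],"rot": [0,0,0],"grip": 0},{"slide": [0,0,0],"rot": [0,0,0],"grip": 0},{"slide": [0,0,0],"rot": [0,0,0],"grip": 0},{"slide": [0,0,0],"rot": [0,0,0],"grip": 0}]}}

```text
time: 36.4
ee_pos: [0.5413, -0.3092, 0.0222]
eef_rot: [0.993, 0.117, 0.001, -0.0]
ft_force: [-5.4, 5.7, 24.0]
width: 0.0007
grip_force: 11.9
```

{"fn": "arm_command", "kwargs": {"steps": [{"slide": [0,0,-0.0005],"rot": [0,0,0],"grip": 0},{"slide": [0,0,-0.0005],"rot": [0,0,0],"grip": 0},{"slide": [0,0,-0.0005],"rot": [0,0,0],"grip": 0},{"slide": [0,0,-0.0005],"rot": [0,0,0],"grip": 0},{"slide": [0,0,0],"rot": [0,0,0],"grip": 0},{"slide": [0,0,0],"rot": [0,0,0],"grip": 0},{"slide": [0,0,0],"rot": [0,0,0],"grip": 0},{"slide": [0,0,0],"rot": [0,0,0],"grip": 0}]}}

```text
time: 37.4
ee_pos: [0.5423, -0.309, 0.0219]
eef_rot: [0.993, 0.118, 0.002, -0.0]
ft_force: [-8.0, 11.5, 39.4]
width: 0.0004
grip_force: 19.6
```

{"fn": "arm_command", "kwargs": {"steps": [{"slide": [0,0,0.0083],"rot": [0,0,0],"grip": 0},{"slide": [-0.007,-0.0017,0],"rot": [0,0,0],"grip": 0},{"slide": [0,0,-0.003],"rot": [0,0,0],"grip": 0},{"slide": [0,0,-0.002],"rot": [0,0,0],"grip": 0},{"slide": [0,0,0],"rot": [0,0,0],"grip": 0},{"slide": [0.002,0.0005,0],"rot": [0,0,0],"grip": 0},{"slide": [0.002,0.0005,0],"rot": [0,0,0],"grip": 0},{"slide": [0,0,0],"rot": [0,0,0],"grip": 0}]}}

```text
time: 38.4
ee_pos: [0.5376, -0.3101, 0.0223]
eef_rot: [0.993, 0.117, 0.001, -0.0]
ft_force: [-3.7, 3.9, 18.6]
width: 0.0008
grip_force: 9.4
```

{"fn": "arm_command", "kwargs": {"steps": [{"slide": [0.002,0.0005,0],"rot": [0,0,0],"grip": 0},{"slide": [0.002,0.0005,0],"rot": [0,0,0],"grip": 0},{"slide": [0,0,0],"rot": [0,0,0],"grip": 0},{"slide": [0.002,0.0005,0],"rot": [0,0,0],"grip": 0},{"slide": [0.002,0.0005,0],"rot": [0,0,0],"grip": 0},{"slide": [0,0,0],"rot": [0,0,0],"grip": 0},{"slide": [0,0,0],"rot": [0,0,0],"grip": 0},{"slide": [0,0,0],"rot": [0,0,0],"grip": 0}]}}

```text
time: 39.4
ee_pos: [0.5457, -0.3081, 0.0223]
eef_rot: [0.993, 0.117, 0.001, 0.0]
ft_force: [-3.6, 5.0, 16.9]
width: 0.0004
grip_force: 8.8
```

{"fn": "arm_command", "kwargs": {"steps": [{"slide": [0.002,0.0005,0],"rot": [0,0,0],"grip": 0},{"slide": [0.002,0.0005,0],"rot": [0,0,0],"grip": 0},{"slide": [0,0,0],"rot": [0,0,0],"grip": 0},{"slide": [0.002,0.0005,0],"rot": [0,0,0],"grip": 0},{"slide": [0,0,0],"rot": [0,0,0],"grip": 0},{"slide": [0,0,0],"rot": [0,0,0],"grip": 0},{"slide": [0,0,0],"rot": [0,0,0],"grip": 0},{"slide": [0,0,0],"rot": [0,0,0],"grip": 0}]}}

```text
time: 40.4
ee_pos: [0.5514, -0.3066, 0.0212]
eef_rot: [0.993, 0.117, 0.0, 0.0]
ft_force: [-0.3, 1.0, 6.7]
width: 0.0007
grip_force: 3.1
```

```bash
cat > gap.py <<'E'
from h import *
import pickle,sys
c,s=np.cos(.2388),np.sin(.2388)
def prof(P,name,g=(.48823,-.32132),dv=0):
    # gray along wrench y at several x near jaws, top face z=.054
    im=cv2.cvtColor(P["pixels"],cv2.COLOR_RGB2GRAY).astype(np.float32)
    ys=np.arange(-45,45,1.)/1e3;out=0
    for x in(.085,.09,.095,.1):
        X=np.c_[g[0]+c*x-s*ys,g[1]+s*x+c*ys,np.full(len(ys),.054)]
        uv=proj(P,X).astype(np.float32)+np.float32([0,dv])
        out=out+cv2.remap(im,uv[:,0],uv[:,1],cv2.INTER_LINEAR)[:,0]/4
    print(name);print(" ".join(f"{int(y*1000)}:{int(v)}" for y,v in zip(ys,out) if 1))
if __name__=="__main__":
    prof(pickle.load(open("scene0.pkl","rb")),"scene0",dv=1.5)
    q=shot("scene");prof(q,"now",dv=1.5)
    prof(pickle.load(open("top0.pkl","rb")),"top0")
    st=sensors.read_state();print(st["ft_force"],st["ee_pos"])
E
python3 gap.py
```

```text
scene0
-45:114 -44:115 -43:115 -42:115 -41:115 -40:116 -39:117 -38:115 -37:105 -36:94 -35:86 -34:79 -33:74 -32:74 -31:74 -30:75 -29:76 -28:76 -27:76 -26:77 -25:72 -24:63 -23:52 -22:36 -21:19 -20:25 -19:57 -18:90 -17:82 -16:65 -15:54 -14:56 -13:58 -12:60 -11:64 -10:67 -9:71 -8:74 -7:77 -6:79 -5:81 -4:81 -3:81 -2:81 -1:82 0:83 1:84 2:86 3:88 4:89 5:91 6:91 7:89 8:88 9:88 10:86 11:85 12:84 13:84 14:83 15:83 16:102 17:127 18:149 19:155 20:162 21:163 22:163 23:162 24:163 25:164 26:165 27:165 28:165 29:137 30:104 31:78 32:61 33:46 34:42 35:41 36:44 37:55 38:66 39:68 40:67 41:67 42:67 43:68 44:74
now
-45:67 -44:66 -43:64 -42:64 -41:64 -40:62 -39:62 -38:61 -37:61 -36:60 -35:63 -34:67 -33:69 -32:67 -31:66 -30:66 -29:67 -28:68 -27:68 -26:69 -25:69 -24:70 -23:70 -22:71 -21:72 -20:64 -19:46 -18:29 -17:28 -16:30 -15:37 -14:47 -13:57 -12:60 -11:61 -10:63 -9:63 -8:62 -7:62 -6:61 -5:61 -4:63 -3:64 -2:63 -1:62 0:62 1:61 2:61 3:62 4:62 5:62 6:61 7:61 8:61 9:61 10:61 11:60 12:60 13:60 14:65 15:70 16:88 17:110 18:131 19:139 20:147 21:148 22:147 23:147 24:148 25:149 26:149 27:149 28:148 29:125 30:98 31:75 32:61 33:47 34:44 35:43 36:44 37:48 38:53 39:54 40:54 41:55 42:54 43:53 44:52
top0
-45:133 -44:133 -43:133 -42:133 -41:133 -40:132 -39:128 -38:123 -37:116 -36:108 -35:102 -34:99 -33:97 -32:97 -31:97 -30:96 -29:96 -28:95 -27:94 -26:89 -25:81 -24:70 -23:62 -22:58 -21:61 -20:74 -19:87 -18:98 -17:102 -16:103 -15:103 -14:103 -13:105 -12:109 -11:112 -10:115 -9:116 -8:116 -7:118 -6:119 -5:124 -4:128 -3:132 -2:133 -1:134 0:134 1:134 2:133 3:133 4:133 5:134 6:134 7:135 8:135 9:135 10:135 11:136 12:137 13:141 14:150 15:164 16:178 17:190 18:198 19:203 20:205 21:207 22:207 23:207 24:206 25:204 26:198 27:184 28:164 29:141 30:118 31:103 32:95 33:93 34:96 35:100 36:104 37:109 38:114 39:116 40:118 41:119 42:119 43:119 44:120
[0.66586442 0.40131225 7.27179375] [ 0.55135696 -0.30665458  0.02119026]
```

{"fn": "arm_command", "kwargs": {"steps": [{"slide": [0,0,0.005],"rot": [0,0,0],"grip": 0},{"slide": [-0.014,-0.0035,0],"rot": [0,0,0],"grip": 0},{"slide": [0,0,-0.003],"rot": [0,0,0],"grip": 0},{"slide": [0,0,-0.002],"rot": [0,0,0],"grip": 0},{"slide": [0,0,0],"rot": [0,0,0],"grip": 0},{"slide": [0.0024,0.0006,0],"rot": [0,0,0],"grip": 0},{"slide": [0.0024,0.0006,0],"rot": [0,0,0],"grip": 0},{"slide": [0,0,0],"rot": [0,0,0],"grip": 0}]}}

```text
time: 41.45
ee_pos: [0.5425, -0.3091, 0.0224]
eef_rot: [0.993, 0.117, 0.001, 0.0]
ft_force: [-3.0, 3.2, 14.4]
width: 0.0004
grip_force: 7.7
```

{"fn": "arm_command", "kwargs": {"steps": [{"slide": [0.0024,0.0006,0],"rot": [0,0,0],"grip": 0},{"slide": [0.0024,0.0006,0],"rot": [0,0,0],"grip": 0},{"slide": [0,0,0],"rot": [0,0,0],"grip": 0},{"slide": [0,0,0.005],"rot": [0,0,0],"grip": 0},{"slide": [-0.0096,-0.0024,0],"rot": [0,0,0],"grip": 0},{"slide": [0,0,-0.003],"rot": [0,0,0],"grip": 0},{"slide": [0,0,-0.002],"rot": [0,0,0],"grip": 0},{"slide": [0,0,0],"rot": [0,0,0],"grip": 0}]}}

```text
time: 42.45
ee_pos: [0.5375, -0.3102, 0.0224]
eef_rot: [0.993, 0.117, 0.001, -0.0]
ft_force: [-5.3, 3.2, 17.2]
width: 0.0007
grip_force: 8.3
```

{"fn": "arm_command", "kwargs": {"steps": [{"slide": [0.0024,0.0006,0],"rot": [0,0,0],"grip": 0},{"slide": [0.0024,0.0006,0],"rot": [0,0,0],"grip": 0},{"slide": [0,0,0],"rot": [0,0,0],"grip": 0},{"slide": [0.0024,0.0006,0],"rot": [0,0,0],"grip": 0},{"slide": [0.0024,0.0006,0],"rot": [0,0,0],"grip": 0},{"slide": [0,0,0],"rot": [0,0,0],"grip": 0},{"slide": [0,0,0],"rot": [0,0,0],"grip": 0},{"slide": [0,0,0],"rot": [0,0,0],"grip": 0}]}}

```text
time: 43.45
ee_pos: [0.5475, -0.3077, 0.0222]
eef_rot: [0.993, 0.117, 0.001, 0.0]
ft_force: [-2.3, 1.9, 11.8]
width: 0.0003
grip_force: 6.4
```

```bash
python3 gap.py | sed -n 3,4p
```

```text
now
-45:70 -44:68 -43:68 -42:69 -41:69 -40:68 -39:67 -38:66 -37:66 -36:66 -35:72 -34:79 -33:84 -32:82 -31:81 -30:79 -29:77 -28:74 -27:72 -26:69 -25:67 -24:67 -23:67 -22:67 -21:67 -20:68 -19:69 -18:70 -17:68 -16:66 -15:56 -14:37 -13:18 -12:25 -11:38 -10:50 -9:56 -8:63 -7:63 -6:62 -5:62 -4:62 -3:62 -2:62 -1:63 0:63 1:68 2:74 3:79 4:80 5:82 6:81 7:79 8:78 9:79 10:79 11:80 12:80 13:80 14:82 15:86 16:101 17:121 18:138 19:142 20:146 21:147 22:146 23:146 24:147 25:148 26:149 27:150 28:150 29:126 30:98 31:76 32:62 33:48 34:45 35:44 36:44 37:49 38:53 39:54 40:53 41:53 42:53 43:53 44:54
```

{"fn": "arm_command", "kwargs": {"steps": [{"slide": [0,0,0.02],"rot": [0,0,0],"grip": 0.75},{"slide": [0,0,0.025],"rot": [0,0,0],"grip": 0.75},{"slide": [-0.028,-0.0065,0],"rot": [0,0,0],"grip": 0.75},{"slide": [-0.028,-0.0068,0],"rot": [0,0,0],"grip": 0.75},{"slide": [0,0,0],"rot": [0,0,0],"grip": 0.75},{"slide": [0,0,0],"rot": [0,0,0],"grip": 0.75},{"slide": [0,0,0],"rot": [0,0,0],"grip": 0.75},{"slide": [0,0,0],"rot": [0,0,0],"grip": 0.75}]}}

```text
time: 44.5
ee_pos: [0.4912, -0.3206, 0.0661]
eef_rot: [0.993, 0.118, -0.0, 0.0]
ft_force: [-0.1, 0.0, 0.0]
width: 0.0639
grip_force: 0.0
```

```bash
python3 - <<'E'
from h import *
q=shot("scene");save(q,"s8.png",(150,110,250,220),7)
st=sensors.read_state();t=st["ee_pos"]
y=np.array([.232,-.973,0])
for h in(0,.037):
  for w in(.033,-.033): print(((proj(q,[t+y*w+[0,0,h]])-[149.5,109.5])*7).round())
print(t,st["width"])
E
```

```text
[[287. 448.]]
[[461. 431.]]
[[260. 389.]]
[[440. 372.]]
[ 0.49104675 -0.32068253  0.06604968] 0.06461599581627464
```

View pics/s8.png

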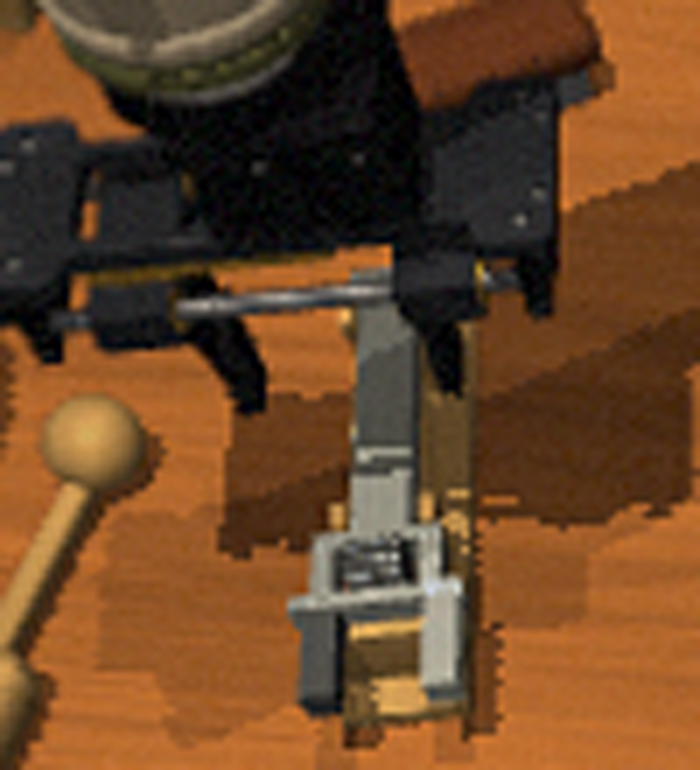

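{"fn": "arm_command", "kwargs": {"steps": [{"slide": [0,0,-0.02],"rot": [0,0,0],"grip": 0.75},{"slide": [0,0,-0.02],"rot": [0,0,0],"grip": 0.75},{"slide": [0,0,-0.02],"rot": [0,0,0],"grip": 0.75},{"slide": [0,0,-0.01],"rot": [0,0,0],"grip": 0.75},{"slide": [0,0,-0.007],"rot": [0,0,0],"grip": 0.75},{"slide": [0,0,0],"rot": [0,0,0],"grip": 0.75},{"slide": [0,0,0],"rot": [0,0,0],"grip": 0.75},{"slide": [0,0,0],"rot": [0,0,0],"grip": 0.75}]}}

```text
time: 45.55
ee_pos: [0.4911, -0.321, -0.0104]
eef_rot: [0.993, 0.117, 0.0, 0.0]
ft_force: [-0.3, -0.0, 0.2]
width: 0.0653
grip_force: 0.0
```

{"fn": "arm_command", "kwargs": {"steps": [{"slide": [0,0,0],"rot": [0,0,0],"grip": 0.1},{"slide": [0,0,0],"rot": [0,0,0],"grip": 0.1},{"slide": [0,0,0],"rot": [0,0,0],"grip": 0.1},{"slide": [0,0,0],"rot": [0,0,0],"grip": 0.1},{"slide": [0,0,0],"rot": [0,0,0],"grip": 0.1},{"slide": [0,0,0],"rot": [0,0,0],"grip": 0.1},{"slide": [0,0,0],"rot": [0,0,0],"grip": 0.1},{"slide": [0,0,0],"rot": [0,0,0],"grip": 0.1}], "newtons": 12}}

```text
time: 46.55
ee_pos: [0.4907, -0.321, -0.0109]
eef_rot: [0.993, 0.117, 0.0, 0.0]
ft_force: [-0.1, -1.4, -0.7]
width: 0.0217
grip_force: 12.0
```

{"fn": "arm_command", "kwargs": {"steps": [{"slide": [0,0,0],"rot": [0,0,0],"grip": 0.1},{"slide": [0,0,0],"rot": [0,0,0],"grip": 0.1},{"slide": [0,0,0.005],"rot": [0,0,0],"grip": 0.1},{"slide": [0,0,0.01],"rot": [0,0,0],"grip": 0.1},{"slide": [0,0,0.02],"rot": [0,0,0],"grip": 0.1},{"slide": [0,0,0.03],"rot": [0,0,0],"grip": 0.1},{"slide": [0,0,0.03],"rot": [0,0,0],"grip": 0.1},{"slide": [0,0,0],"rot": [0,0,0],"grip": 0.1}], "newtons": 55}}

```text
time: 47.55
ee_pos: [0.492, -0.3217, 0.087]
eef_rot: [0.993, 0.117, 0.002, 0.001]
ft_force: [0.6, 1.2, -3.3]
width: 0.0214
grip_force: 55.0
```

```bash
cat >> tri.py <<'E'
print("--")
for n,a,b in[("tabtip",(360,210),(327,137)),("tabL",(348,200),(325,125)),("tabR",(362,218),(333,150)),("flange front",(290,278),(0,0))]:
    print(n,tri(t(*a),s(*b)).round(4),atz(p,*t(*a),.065).round(4),atz(q,*s(*b),.065).round(4))
N=tri(t(287,236),s(428,85))[:2]
T=tri(t(357,209),s(328,138))[:2]
print("tab dir",np.degrees(np.arctan2(*(T-N)[::-1])),np.linalg.norm(T-N))
E
python3 tri.py|sed -n '/--/,$p'
```

```text
--
tabtip [0.5872 0.0279 0.0641] [0.587  0.0271 0.065 ] [0.5876 0.0288 0.065 ]
tabL [0.5903 0.0306 0.0821] [0.5938 0.0349 0.065 ] [0.5809 0.0271 0.065 ]
tabR [0.5852 0.0295 0.0476] [0.5817 0.0258 0.065 ] [0.5945 0.0324 0.065 ]
flange front [ 0.5597 -0.0306  0.18  ] [0.5426 0.0726 0.065 ] [ 0.526  -0.1471  0.065 ]
tab dir -63.72322758542555 0.04990435337733293
```

{"fn": "arm_command", "kwargs": {"steps": [{"slide": [-0.006,0.05,0],"rot": [0,0,-4.2],"grip": 0.1},{"slide": [-0.006,0.05,0],"rot": [0,0,-4.2],"grip": 0.1},{"slide": [-0.006,0.05,0],"rot": [0,0,-4.2],"grip": 0.1},{"slide": [-0.006,0.05,0],"rot": [0,0,-4.2],"grip": 0.1},{"slide": [-0.006,0.05,0],"rot": [0,0,-4.2],"grip": 0.1},{"slide": [-0.006,0.05,0],"rot": [0,0,-4.2],"grip": 0.1},{"slide": [-0.006,0.05,0],"rot": [0,0,-4.2],"grip": 0.1},{"slide": [-0.006,0.05,0],"rot": [0,0,-4.2],"grip": 0.1}]}}

```text
time: 48.55
ee_pos: [0.4423, 0.0775, 0.0841]
eef_rot: [0.985, -0.173, -0.001, -0.001]
ft_force: [0.8, 0.1, -2.6]
width: 0.0213
grip_force: 55.0
```

{"fn": "arm_command", "kwargs": {"steps": [{"slide": [-0.004,0.033,0],"rot": [0,0,-4.2],"grip": 0.1},{"slide": [-0.004,0.033,0],"rot": [0,0,-4.2],"grip": 0.1},{"slide": [0,0,-0.01],"rot": [0,0,0],"grip": 0.1},{"slide": [0,0,-0.01],"rot": [0,0,0],"grip": 0.1},{"slide": [0,0,0],"rot": [0,0,0],"grip": 0.1},{"slide": [0,0,0],"rot": [0,0,0],"grip": 0.1},{"slide": [0,0,0],"rot": [0,0,0],"grip": 0.1},{"slide": [0,0,0],"rot": [0,0,0],"grip": 0.1}]}}

```text
time: 49.55
ee_pos: [0.4354, 0.1413, 0.0645]
eef_rot: [0.97, -0.244, -0.0, -0.0]
ft_force: [1.2, -0.7, -2.9]
width: 0.021
grip_force: 55.0
```

```bash
python3 - <<'E'
from h import *
import pickle
st=sensors.read_state();t=st["ee_pos"];print(t,st["eef_rot"],st["joint_positions"],st["ft_force"],st["width"])
q=shot("scene");p=shot("top");pickle.dump((q,p,st),open("n1.pkl","wb"))
r=st["eef_rot"];a,b=r[0],r[1];y=np.array([2*a*b,2*b*b-1,0]);wy=-y;wx=np.array([wy[1],-wy[0],0]);
if wx@[.877,-.48,0]<0: wx=-wx;wy=-wy
print("yaw",np.degrees(np.arctan2(wx[1],wx[0])))
g=t+[0,0,.058]
for P,n in((q,"s"),(p,"t")):
  print(n,proj(P,[g+wx*.088+[0,0,.007],g+wx*.107+wy*.017+[0,0,.007],[.566,.074,.087]]).round(1))
A=lambda P,b,s:cv2.resize(np.ascontiguousarray(P["pixels"][b[1]:b[3],b[0]:b[2],::-1]),None,fx=s,fy=s,interpolation=cv2.INTER_CUBIC)
cv2.imwrite("pics/n1.png",np.hstack([A(q,(310,170,390,230),5),A(p,(245,150,325,210),5)]))
E
```

```text
[0.43542454 0.14129387 0.06448894] [ 9.69814804e-01 -2.43842548e-01 -7.88304705e-05 -2.27970671e-04] [-1.50407333  0.10235712  1.16152823  2.0741515  -0.11016338  1.02915547
 -2.35096123] [ 1.19070639 -0.71359972 -2.88427502] 0.020995995283541753
yaw -28.22688376993906
s [[362.9 180.2]
 [364.9 188.8]
 [349.5 206.8]]
t [[273.  196.7]
 [270.7 186.7]
 [285.7 178.6]]
```

View pics/n1.png

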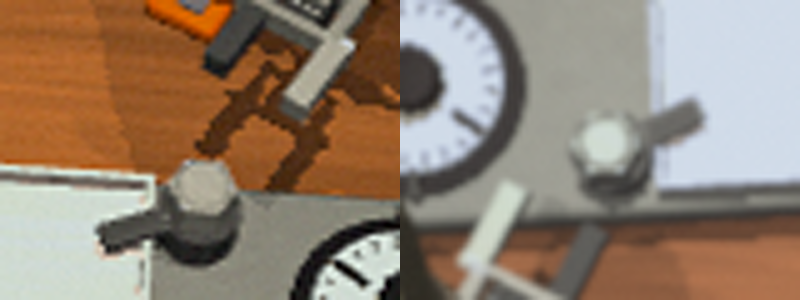

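```bash
cat > t2.py <<'E'
import pickle
from h import *
q,p,st=pickle.load(open("n1.pkl","rb"))
def tri(a,b):
    A=[];B=[]
    for P,u in((p,a),(q,b)):
        o,d=ray(P,*u);d=d/np.linalg.norm(d);M=np.eye(3)-np.outer(d,d);A.append(M);B.append(M@o)
    return np.linalg.lstsq(np.vstack(A),np.hstack(B),rcond=None)[0]
print("raw",tri((286,177.6),(350.2,206.2)),"corr",tri((286.7,177.5),(348.7,205.8)))
print("tip",tri((270,186.8),(366.4,189.2)))
print("tab",tri((244.6+297/5,149.6+105/5),(309.6+100/5,169.6+237/5)))
for z in(.087,.09,.093):print(z,atz(p,286.7,177.5,z),atz(q,348.7,205.8,z))
E
python3 t2.py
```

```text
raw [0.56739286 0.0739988  0.09197519] corr [0.56740444 0.071155   0.09339042]
tip [0.5376434  0.10850192 0.12820725]
tab [0.59010372 0.02811477 0.06932513]
0.087 [0.56876292 0.07137536 0.087     ] [0.56341638 0.07181408 0.087     ]
0.09 [0.56814366 0.07104457 0.09      ] [0.5652536  0.07173036 0.09      ]
0.093 [0.56752441 0.07071377 0.093     ] [0.56709083 0.07164664 0.093     ]
```

{"fn": "arm_command", "kwargs": {"steps": [{"slide": [0,0,-0.02],"rot": [0,0,0],"grip": 0.1},{"slide": [0,0,-0.0205],"rot": [0,0,0],"grip": 0.1},{"slide": [0,0,0],"rot": [0,0,0],"grip": 0.1},{"slide": [0.0088,-0.0047,0],"rot": [0,0,0],"grip": 0.1},{"slide": [0.0088,-0.0047,0],"rot": [0,0,0],"grip": 0.1},{"slide": [0.0044,-0.0024,0],"rot": [0,0,0],"grip": 0.1},{"slide": [0,0,0],"rot": [0,0,0],"grip": 0.1},{"slide": [0,0,0],"rot": [0,0,0],"grip": 0.1}]}}

```text
time: 50.65
ee_pos: [0.4572, 0.1295, 0.0238]
eef_rot: [0.97, -0.244, -0.0, 0.0]
ft_force: [-0.2, 0.0, -3.8]
width: 0.0214
grip_force: 55.0
```

{"fn": "arm_command", "kwargs": {"steps": [{"slide": [0.0026,-0.0014,0],"rot": [0,0,0],"grip": 0.1},{"slide": [0.0026,-0.0014,0],"rot": [0,0,0],"grip": 0.1},{"slide": [0.0026,-0.0014,0],"rot": [0,0,0],"grip": 0.1},{"slide": [0.0026,-0.0014,0],"rot": [0,0,0],"grip": 0.1},{"slide": [0.0026,-0.0014,0],"rot": [0,0,0],"grip": 0.1},{"slide": [0,0,0],"rot": [0,0,0],"grip": 0.1},{"slide": [0,0,0],"rot": [0,0,0],"grip": 0.1},{"slide": [0,0,0],"rot": [0,0,0],"grip": 0.1}]}}

```text
time: 51.65
ee_pos: [0.4706, 0.1226, 0.0239]
eef_rot: [0.97, -0.244, 0.0, -0.0]
ft_force: [0.6, 1.3, -3.1]
width: 0.0214
grip_force: 55.0
```

{"fn": "arm_command", "kwargs": {"steps": [{"slide": [0.0026,-0.0014,0],"rot": [0,0,0],"grip": 0.1},{"slide": [0.0026,-0.0014,0],"rot": [0,0,0],"grip": 0.1},{"slide": [0.0026,-0.0014,0],"rot": [0,0,0],"grip": 0.1},{"slide": [0,0,0],"rot": [0,0,0],"grip": 0.1},{"slide": [0,0,0],"rot": [0,0,0],"grip": 0.1},{"slide": [0,0,0],"rot": [0,0,0],"grip": 0.1},{"slide": [0,0,0],"rot": [0,0,0],"grip": 0.1},{"slide": [0,0,0],"rot": [0,0,0],"grip": 0.1}]}}

```text
time: 52.65
ee_pos: [0.4782, 0.1183, 0.0239]
eef_rot: [0.97, -0.244, 0.0, -0.0]
ft_force: [3.5, 1.2, -2.8]
width: 0.0213
grip_force: 55.0
```

{"fn": "arm_command", "kwargs": {"steps": [{"slide": [0.0026,-0.0014,0],"rot": [0,0,0],"grip": 0.1},{"slide": [0.0026,-0.0014,0],"rot": [0,0,0],"grip": 0.1},{"slide": [0.0026,-0.0014,0],"rot": [0,0,0],"grip": 0.1},{"slide": [0,0,0],"rot": [0,0,0],"grip": 0.1},{"slide": [0,0,0],"rot": [0,0,0],"grip": 0.1},{"slide": [0,0,0],"rot": [0,0,0],"grip": 0.1},{"slide": [0,0,0],"rot": [0,0,0],"grip": 0.1},{"slide": [0,0,0],"rot": [0,0,0],"grip": 0.1}]}}

```text
time: 53.65
ee_pos: [0.4862, 0.114, 0.0239]
eef_rot: [0.97, -0.244, 0.0, -0.0]
ft_force: [4.1, 2.4, -4.1]
width: 0.0214
grip_force: 55.1
```

{"fn": "arm_command", "kwargs": {"steps": [{"slide": [0.0003,0.0005,0],"rot": [0,0,0],"grip": 0.1},{"slide": [0.0009,-0.0005,0],"rot": [0,0,0],"grip": 0.1},{"slide": [0.0009,-0.0005,0],"rot": [0,0,0],"grip": 0.1},{"slide": [0,0,0],"rot": [0,0,0],"grip": 0.1},{"slide": [0,0,-0.001],"rot": [0,0,0],"grip": 0.1},{"slide": [0,0,-0.001],"rot": [0,0,0],"grip": 0.1},{"slide": [0,0,0],"rot": [0,0,0],"grip": 0.1},{"slide": [0,0,0],"rot": [0,0,0],"grip": 0.1}]}}

```text
time: 54.65
ee_pos: [0.4881, 0.1135, 0.0218]
eef_rot: [0.97, -0.244, -0.0, 0.0]
ft_force: [0.9, 0.1, -2.8]
width: 0.0215
grip_force: 55.0
```

```bash
python3 - <<'E'
from h import *
import pickle
st=sensors.read_state();t=st["ee_pos"];print(t,st["ft_force"],st["torque"])
q=shot("scene");p=shot("top");pickle.dump((q,p,st),open("n2.pkl","wb"))
A=lambda P,b,s:cv2.resize(np.ascontiguousarray(P["pixels"][b[1]:b[3],b[0]:b[2],::-1]),None,fx=s,fy=s,interpolation=cv2.INTER_CUBIC)
cv2.imwrite("pics/n2.png",np.hstack([A(q,(320,170,390,230),5),A(p,(250,150,320,210),5)]))
E
```

```text
[0.48810339 0.11347961 0.02184044] [ 0.90774717  0.06699345 -2.79967832] [ 0.11830711 -0.10137187  0.07087834]
```

View pics/n2.png

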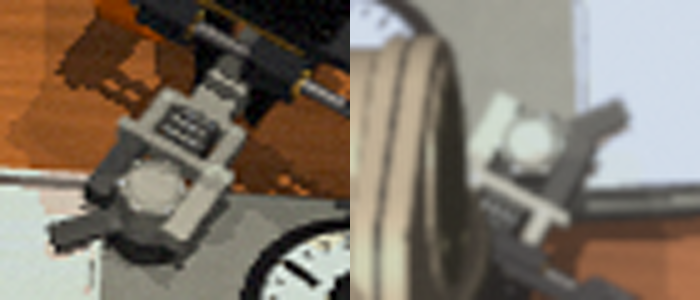

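{"fn": "arm_command", "kwargs": {"steps": [{"slide": [-0.0033,-0.0071,0],"rot": [0,0,5],"grip": 0.1},{"slide": [-0.0027,-0.0074,0],"rot": [0,0,5],"grip": 0.1},{"slide": [-0.0021,-0.0076,0],"rot": [0,0,5],"grip": 0.1},{"slide": [-0.0014,-0.0077,0],"rot": [0,0,5],"grip": 0.1},{"slide": [0,0,0],"rot": [0,0,0],"grip": 0.1},{"slide": [0,0,0],"rot": [0,0,0],"grip": 0.1},{"slide": [0,0,0],"rot": [0,0,0],"grip": 0.1},{"slide": [0,0,0],"rot": [0,0,0],"grip": 0.1}], "newtons": 60}}

```text
time: 55.75
ee_pos: [0.4789, 0.0843, 0.0219]
eef_rot: [0.997, -0.072, 0.0, -0.0]
ft_force: [3.6, 3.9, -3.3]
width: 0.0213
grip_force: 60.1
```

```bash
python3 - <<'E'
from h import *
st=sensors.read_state();print(st["ee_pos"],st["ft_force"],st["torque"],st["joint_positions"])
E
```

```text
[0.47888287 0.08428013 0.02192829] [ 3.58169833  3.90214003 -3.27182649] [ 0.79151683 -0.47646938  0.28325445] [-1.13575941  0.29117287  0.98307104  2.04053823 -0.29663628  0.95703054
 -1.71309297]
```

{"fn": "arm_command", "kwargs": {"steps": [{"slide": [-0.0005,-0.0078,0],"rot": [0,0,5],"grip": 0.1},{"slide": [0.0002,-0.0078,0],"rot": [0,0,5],"grip": 0.1},{"slide": [0.0008,-0.0078,0],"rot": [0,0,5],"grip": 0.1},{"slide": [0.0014,-0.0077,0],"rot": [0,0,5],"grip": 0.1},{"slide": [0.002,-0.0076,0],"rot": [0,0,5],"grip": 0.1},{"slide": [0,0,0],"rot": [0,0,0],"grip": 0.1},{"slide": [0,0,0],"rot": [0,0,0],"grip": 0.1},{"slide": [0,0,0],"rot": [0,0,0],"grip": 0.1}]}}

```text
time: 56.75
ee_pos: [0.4822, 0.0459, 0.0217]
eef_rot: [0.989, 0.146, -0.0, -0.0]
ft_force: [1.6, 6.3, -2.2]
width: 0.0214
grip_force: 60.1
```

{"fn": "arm_command", "kwargs": {"steps": [{"slide": [0.0027,-0.0073,0],"rot": [0,0,5],"grip": 0.1},{"slide": [0.0033,-0.007,0],"rot": [0,0,5],"grip": 0.1},{"slide": [0.0039,-0.0067,0],"rot": [0,0,5],"grip": 0.1},{"slide": [0.0045,-0.0064,0],"rot": [0,0,5],"grip": 0.1},{"slide": [0.005,-0.006,0],"rot": [0,0,5],"grip": 0.1},{"slide": [0,0,0],"rot": [0,0,0],"grip": 0.1},{"slide": [0,0,0],"rot": [0,0,0],"grip": 0.1},{"slide": [0,0,0],"rot": [0,0,0],"grip": 0.1}]}}

```text
time: 57.75
ee_pos: [0.5012, 0.0126, 0.0215]
eef_rot: [0.934, 0.357, -0.001, -0.001]
ft_force: [-0.0, 5.9, -2.3]
width: 0.021
grip_force: 60.1
```

```bash
cat > tab.py <<'E'
from h import *
def ring(P,c,r=.045,z=.069):
    # gray around nut at radius r vs angle
    im=cv2.cvtColor(P["pixels"],cv2.COLOR_RGB2GRAY).astype(np.float32)
    a=np.radians(np.arange(-100,60,5));out=0
    for rr in(r-.004,r,r+.003):
        uv=proj(P,np.c_[c[0]+rr*np.cos(a),c[1]+rr*np.sin(a),np.full(len(a),z)]).astype(np.float32)
        out=out+cv2.remap(im,uv[:,0],uv[:,1],cv2.INTER_LINEAR)[:,0]/3
    print(" ".join(f"{int(round(np.degrees(x)))}:{int(v)}" for x,v in zip(a,out)))
if __name__=="__main__":
    st=sensors.read_state();print(st["ee_pos"],st["ft_force"],st["torque"],st["eef_rot"])
    import pickle
    ring(pickle.load(open("scene0.pkl","rb")),(.5674,.0735))
    ring(shot("scene"),(.5674,.0735));ring(shot("top"),(.5674,.0735))
E
python3 tab.py
```

```text
[0.50115563 0.01261233 0.02149607] [-0.04171215  5.93419837 -2.30056006] [1.1000114  0.04607035 0.33279457] [ 9.34268794e-01  3.56568619e-01 -6.23758213e-04 -5.01667269e-04]
-100:109 -95:198 -90:208 -85:206 -80:207 -75:189 -70:80 -65:69 -60:74 -55:52 -50:100 -45:203 -40:206 -35:182 -30:177 -25:160 -20:130 -15:130 -10:131 -5:130 0:133 5:132 10:131 15:131 20:130 25:130 30:129 35:131 40:130 45:129 50:129 55:128
-100:126 -95:128 -90:153 -85:165 -80:183 -75:195 -70:209 -65:210 -60:210 -55:210 -50:210 -45:209 -40:209 -35:184 -30:176 -25:152 -20:119 -15:121 -10:110 -5:78 0:74 5:76 10:96 15:134 20:131 25:131 30:131 35:130 40:130 45:129 50:131 55:130
-100:166 -95:168 -90:167 -85:167 -80:169 -75:178 -70:197 -65:203 -60:203 -55:201 -50:198 -45:195 -40:193 -35:191 -30:189 -25:189 -20:187 -15:187 -10:186 -5:187 0:186 5:187 10:183 15:144 20:109 25:141 30:166 35:171 40:163 45:149 50:139 55:144
```

{"fn": "arm_command", "kwargs": {"steps": [{"slide": [0.0038,-0.0039,0],"rot": [0,0,3.5],"grip": 0.1},{"slide": [0.0041,-0.0037,0],"rot": [0,0,3.5],"grip": 0.1},{"slide": [0,0,0],"rot": [0,0,0],"grip": 0.1},{"slide": [-0.0031,0.0028,0],"rot": [0,0,-2.6],"grip": 0.1},{"slide": [0,0,0],"rot": [0,0,0],"grip": 0.1},{"slide": [0,0,0],"rot": [0,0,0],"grip": 0.1},{"slide": [0,0,0],"rot": [0,0,0],"grip": 0.1},{"slide": [0,0,0],"rot": [0,0,0],"grip": 0.1}]}}

```text
time: 58.85
ee_pos: [0.506, 0.0067, 0.0215]
eef_rot: [0.92, 0.392, -0.001, -0.0]
ft_force: [-4.5, 0.3, -3.1]
width: 0.0211
grip_force: 60.2
```

```bash
python3 tab.py
```

```text
[0.50595653 0.00670985 0.02150185] [-4.47591906  0.29835967 -3.14826933] [0.36545281 1.10198499 0.45233052] [ 9.19858826e-01  3.92248967e-01 -6.95386609e-04 -6.56318132e-05]
-100:109 -95:198 -90:208 -85:206 -80:207 -75:189 -70:80 -65:69 -60:74 -55:52 -50:100 -45:203 -40:206 -35:182 -30:177 -25:160 -20:130 -15:130 -10:131 -5:130 0:133 5:132 10:131 15:131 20:130 25:130 30:129 35:131 40:130 45:129 50:129 55:128
-100:125 -95:130 -90:130 -85:150 -80:167 -75:163 -70:200 -65:207 -60:210 -55:209 -50:210 -45:210 -40:207 -35:185 -30:176 -25:152 -20:116 -15:119 -10:131 -5:114 0:81 5:74 10:74 15:84 20:127 25:132 30:132 35:131 40:130 45:130 50:130 55:132
-100:166 -95:166 -90:166 -85:166 -80:166 -75:165 -70:164 -65:169 -60:186 -55:198 -50:203 -45:202 -40:201 -35:199 -30:197 -25:196 -20:195 -15:194 -10:194 -5:195 0:185 5:129 10:100 15:149 20:171 25:171 30:152 35:137 40:140 45:151 50:159 55:166
```

{"fn": "arm_command", "kwargs": {"steps": [{"slide": [-0.0003,0.0003,0],"rot": [0,0,0],"grip": 0.1},{"slide": [-0.0055,-0.0058,0],"rot": [0,0,0],"grip": 0.1},{"slide": [-0.0055,-0.0058,0],"rot": [0,0,0],"grip": 0.1},{"slide": [-0.007,-0.0073,0],"rot": [0,0,0],"grip": 0.1},{"slide": [-0.007,-0.0073,0],"rot": [0,0,0],"grip": 0.1},{"slide": [-0.008,-0.0083,0],"rot": [0,0,0],"grip": 0.1},{"slide": [0,0,0.03],"rot": [0,0,0],"grip": 0.1},{"slide": [0,0,0.03],"rot": [0,0,0],"grip": 0.1}]}}

```text
time: 59.95
ee_pos: [0.4727, -0.0285, 0.0824]
eef_rot: [0.92, 0.392, -0.0, 0.0]
ft_force: [0.8, 0.6, -2.8]
width: 0.0213
grip_force: 60.0
```

```bash
python3 tab.py
```

```text
[ 0.47265387 -0.02847657  0.08236179] [ 0.83900329  0.63910618 -2.77642558] [-0.02748889 -0.0024974   0.00942454] [ 9.20171333e-01  3.91515646e-01 -3.79614596e-04  2.68016452e-04]
-100:109 -95:198 -90:208 -85:206 -80:207 -75:189 -70:80 -65:69 -60:74 -55:52 -50:100 -45:203 -40:206 -35:182 -30:177 -25:160 -20:130 -15:130 -10:131 -5:130 0:133 5:132 10:131 15:131 20:130 25:130 30:129 35:131 40:130 45:129 50:129 55:128
-100:112 -95:204 -90:207 -85:207 -80:210 -75:211 -70:213 -65:212 -60:212 -55:211 -50:212 -45:213 -40:210 -35:187 -30:182 -25:166 -20:133 -15:135 -10:133 -5:115 0:81 5:76 10:74 15:84 20:129 25:132 30:133 35:132 40:132 45:131 50:133 55:132
-100:139 -95:141 -90:139 -85:135 -80:131 -75:133 -70:136 -65:151 -60:165 -55:175 -50:172 -45:158 -40:130 -35:134 -30:166 -25:171 -20:164 -15:147 -10:143 -5:131 0:109 5:102 10:104 15:126 20:151 25:154 30:152 35:151 40:151 45:152 50:152 55:153
```

{"fn": "arm_command", "kwargs": {"steps": [{"slide": [0.0023,-0.0366,0],"rot": [0,0,-4.1],"grip": 0.1},{"slide": [0.0023,-0.0366,0],"rot": [0,0,-4.1],"grip": 0.1},{"slide": [0.0023,-0.0366,0],"rot": [0,0,-4.1],"grip": 0.1},{"slide": [0.0023,-0.0366,0],"rot": [0,0,-4.1],"grip": 0.1},{"slide": [0.0023,-0.0366,0],"rot": [0,0,-4.1],"grip": 0.1},{"slide": [0.0023,-0.0366,0],"rot": [0,0,-4.1],"grip": 0.1},{"slide": [0.0023,-0.0366,0],"rot": [0,0,-4.1],"grip": 0.1},{"slide": [0.002,-0.0363,0],"rot": [0,0,-4.1],"grip": 0.1}]}}

```text
time: 61.05
ee_pos: [0.4907, -0.3212, 0.0806]
eef_rot: [0.993, 0.115, -0.001, 0.0]
ft_force: [-0.3, -0.7, -2.8]
width: 0.021
grip_force: 60.0
```

{"fn": "arm_command", "kwargs": {"steps": [{"slide": [0,0,-0.03],"rot": [0,0,0],"grip": 0.1},{"slide": [0,0,-0.03],"rot": [0,0,0],"grip": 0.1},{"slide": [0,0,0],"rot": [0,0,0],"grip": 0.1},{"slide": [0,0,0],"rot": [0,0,0],"grip": 0.1},{"slide": [0,0,0],"rot": [0,0,0],"grip": 0.1},{"slide": [0,0,0],"rot": [0,0,0],"grip": 0.1},{"slide": [0,0,0],"rot": [0,0,0],"grip": 0.1},{"slide": [0,0,0],"rot": [0,0,0],"grip": 0.1}]}}

```text
time: 62.05
ee_pos: [0.4915, -0.3198, 0.022]
eef_rot: [0.993, 0.117, 0.0, 0.0]
ft_force: [-1.3, 1.2, -2.4]
width: 0.0215
grip_force: 60.0
```

```bash
python3 - <<'E'
from h import *
st=sensors.read_state();print(st["ee_pos"],st["eef_rot"],st["ft_force"],st["torque"])
E
```

```text
[ 0.49151012 -0.31983294  0.02196626] [9.93184540e-01 1.16552359e-01 6.65301779e-05 1.16617010e-04] [-1.32357799  1.1803296  -2.39442791] [-0.07548061  0.16814648 -0.02746204]
```

{"fn": "arm_command", "kwargs": {"steps": [{"slide": [-0.0008,-0.0012,-0.005],"rot": [0,0,0],"grip": 0.1},{"slide": [0,0,-0.005],"rot": [0,0,0],"grip": 0.1},{"slide": [0,0,-0.006],"rot": [0,0,0],"grip": 0.1},{"slide": [0,0,-0.004],"rot": [0,0,0],"grip": 0.1},{"slide": [0,0,-0.004],"rot": [0,0,0],"grip": 0.1},{"slide": [0,0,-0.002],"rot": [0,0,0],"grip": 0.1},{"slide": [0,0,0],"rot": [0,0,0],"grip": 0.1},{"slide": [0,0,0],"rot": [0,0,0],"grip": 0.1}]}}

```text
time: 63.05
ee_pos: [0.4907, -0.3211, -0.0041]
eef_rot: [0.993, 0.116, 0.0, 0.0]
ft_force: [0.2, 0.7, -3.6]
width: 0.0213
grip_force: 60.0
```

{"fn": "arm_command", "kwargs": {"steps": [{"slide": [0,0,-0.002],"rot": [0,0,0],"grip": 0.1},{"slide": [0,0,-0.002],"rot": [0,0,0],"grip": 0.1},{"slide": [0,0,-0.001],"rot": [0,0,0],"grip": 0.1},{"slide": [0,0,-0.001],"rot": [0,0,0],"grip": 0.1},{"slide": [0,0,-0.0005],"rot": [0,0,0],"grip": 0.1},{"slide": [0,0,0],"rot": [0,0,0],"grip": 0.1},{"slide": [0,0,0],"rot": [0,0,0],"grip": 0.1},{"slide": [0,0,0],"rot": [0,0,0],"grip": 0.1}]}}

```text
time: 64.05
ee_pos: [0.4906, -0.321, -0.0107]
eef_rot: [0.993, 0.117, -0.0, 0.0]
ft_force: [0.4, -0.6, -2.7]
width: 0.0212
grip_force: 60.0
```

{"fn": "arm_command", "kwargs": {"steps": [{"slide": [0,0,-0.0005],"rot": [0,0,0],"grip": 0.1},{"slide": [0,0,-0.0005],"rot": [0,0,0],"grip": 0.1},{"slide": [0,0,0],"rot": [0,0,0],"grip": 0.75},{"slide": [0,0,0],"rot": [0,0,0],"grip": 0.75},{"slide": [0,0,0],"rot": [0,0,0],"grip": 0.75},{"slide": [0,0,0],"rot": [0,0,0],"grip": 0.75},{"slide": [0,0,0],"rot": [0,0,0],"grip": 0.75},{"slide": [0,0,0],"rot": [0,0,0],"grip": 0.75}]}}

```text
time: 65.05
ee_pos: [0.4906, -0.321, -0.0117]
eef_rot: [0.993, 0.116, -0.0, 0.0]
ft_force: [0.0, -0.2, 0.0]
width: 0.0642
grip_force: 0.0
```

{"fn": "arm_command", "kwargs": {"steps": [{"slide": [0,0,0.02],"rot": [0,0,0],"grip": 0.75},{"slide": [0,0,0.03],"rot": [0,0,0],"grip": 0.75},{"slide": [0,0,0.04],"rot": [0,0,0],"grip": 0.75},{"slide": [0.01,0.05,0.03],"rot": [0,0,0],"grip": 0.5},{"slide": [0.01,0.05,0],"rot": [0,0,0],"grip": 0.5},{"slide": [0.01,0.05,0],"rot": [0,0,0],"grip": 0.5},{"slide": [0.01,0.05,0],"rot": [0,0,0],"grip": 0.5},{"slide": [0.01,0.05,0],"rot": [0,0,0],"grip": 0.5}]}}

```text
time: 66.05
ee_pos: [0.541, -0.0696, 0.1097]
eef_rot: [0.993, 0.116, 0.001, -0.0]
ft_force: [0.6, -1.0, 0.4]
width: 0.044
grip_force: 0.0
```

```bash
cat > dial.py <<'E'
from h import *
import gap,pickle
def dialprof(P,c,z,r=.043):
    im=cv2.cvtColor(P["pixels"],cv2.COLOR_RGB2GRAY).astype(np.float32)
    a=np.radians(np.arange(-180,180,3));out=0
    for rr in(.032,.035,.038):
        uv=proj(P,np.c_[c[0]+rr*np.cos(a),c[1]+rr*np.sin(a),np.full(len(a),z)]).astype(np.float32)
        out=out+cv2.remap(im,uv[:,0],uv[:,1],cv2.INTER_LINEAR)[:,0]/3
    return np.degrees(a),out
if __name__=="__main__":
    q=shot("scene");p=shot("top");pickle.dump((q,p),open("d1.pkl","wb"))
    gap.prof(q,"scene",dv=1.5);gap.prof(pickle.load(open("scene0.pkl","rb")),"scene0",dv=1.5)
    for n in("dial_knob","zero_mark","pointer_tip"):
      for P in(q,p):
        for d in eyes.look_for(n,P)[:2]:
            b=np.array(d["bbox"]);print(n,round(d["conf"],2),b.round(1),(b[:2]+b[2:])/2, atz(P,*((b[:2]+b[2:])/2),.05).round(4))
    print(sensors.read_state()["ee_pos"])
E
python3 dial.py
```

```text
scene
-45:121 -44:120 -43:120 -42:120 -41:120 -40:121 -39:121 -38:121 -37:122 -36:122 -35:121 -34:121 -33:120 -32:121 -31:122 -30:123 -29:123 -28:120 -27:104 -26:88 -25:80 -24:79 -23:78 -22:79 -21:80 -20:80 -19:80 -18:81 -17:82 -16:83 -15:76 -14:51 -13:28 -12:24 -11:27 -10:34 -9:47 -8:61 -7:65 -6:66 -5:66 -4:67 -3:67 -2:67 -1:67 0:68 1:76 2:88 3:95 4:95 5:96 6:95 7:93 8:92 9:91 10:90 11:89 12:88 13:87 14:86 15:85 16:95 17:108 18:124 19:145 20:166 21:173 22:172 23:171 24:171 25:171 26:172 27:173 28:174 29:161 30:147 31:125 32:86 33:49 34:42 35:41 36:44 37:55 38:65 39:69 40:69 41:70 42:70 43:70 44:71
scene0
-45:114 -44:115 -43:115 -42:115 -41:115 -40:116 -39:117 -38:115 -37:105 -36:94 -35:86 -34:79 -33:74 -32:74 -31:74 -30:75 -29:76 -28:76 -27:76 -26:77 -25:72 -24:63 -23:52 -22:36 -21:19 -20:25 -19:57 -18:90 -17:82 -16:65 -15:54 -14:56 -13:58 -12:60 -11:64 -10:67 -9:71 -8:74 -7:77 -6:79 -5:81 -4:81 -3:81 -2:81 -1:82 0:83 1:84 2:86 3:88 4:89 5:91 6:91 7:89 8:88 9:88 10:86 11:85 12:84 13:84 14:83 15:83 16:102 17:127 18:149 19:155 20:162 21:163 22:163 23:162 24:163 25:164 26:165 27:165 28:165 29:137 30:104 31:78 32:61 33:46 34:42 35:41 36:44 37:55 38:66 39:68 40:67 41:67 42:67 43:68 44:74
dial_knob 0.49 [448.3 275.9 484.  307.9] [466.15 291.9 ] [0.737  0.3521 0.05  ]
dial_knob 0.18 [197.6 152.5 218.9 213.6] [208.25 183.05] [ 0.5129 -0.3041  0.05  ]
dial_knob 0.58 [226.1 151.3 266.4 182.2] [246.25 166.75] [0.6069 0.1833 0.05  ]
zero_mark 0.78 [371.9 219.6 410.4 253. ] [391.15 236.3 ] [0.6158 0.182  0.05  ]
zero_mark 0.51 [415.5 168.9 454.5 246. ] [435.   207.45] [ 0.4922 -0.3093  0.05  ]
pointer_tip 0.26 [187.1 103.6 236.6 135.4] [211.85 119.5 ] [ 0.2867 -0.3543  0.05  ]
[ 0.54037564 -0.07263199  0.10875547]
```

{"fn": "arm_command", "kwargs": {"steps": [{"slide": [0.0085,0.0315,0],"rot": [0,0,10],"grip": 0.53},{"slide": [0.0085,0.0315,0],"rot": [0,0,10],"grip": 0.53},{"slide": [0.0085,0.0315,0],"rot": [0,0,10],"grip": 0.53},{"slide": [0.0085,0.0315,0],"rot": [0,0,10],"grip": 0.53},{"slide": [0.0085,0.0315,0],"rot": [0,0,10],"grip": 0.53},{"slide": [0.0085,0.0315,0],"rot": [0,0,10],"grip": 0.53},{"slide": [0.0085,0.0315,0],"rot": [0,0,10],"grip": 0.53},{"slide": [0.0085,0.0315,0],"rot": [0,0,10],"grip": 0.53}]}}

```text
time: 67.45
ee_pos: [0.6092, 0.1805, 0.1084]
eef_rot: [0.685, 0.729, -0.0, 0.0]
ft_force: [0.4, 0.1, 0.3]
width: 0.0461
grip_force: 0.0
```

```bash
python3 - <<'E'
from dial import *
st=sensors.read_state();print(st["ee_pos"],st["eef_rot"],st["width"])
q=pickle.load(open("scene0.pkl","rb"));p=pickle.load(open("top0.pkl","rb"))
from scipy.ndimage import label
# plate white region centroid & fit ellipse in each image -> at z=.05
for P,n,box in((q,"scene",(365,205,420,262)),(p,"top",(222,140,272,195))):
    g=cv2.cvtColor(P["pixels"],cv2.COLOR_RGB2GRAY)
    x0,y0,x1,y1=box;s=8
    c=cv2.resize(g[y0:y1,x0:x1],None,fx=s,fy=s,interpolation=cv2.INTER_CUBIC)
    m=(c>150).astype(np.uint8)
    k=cv2.morphologyEx(m,cv2.MORPH_CLOSE,np.ones((21,21)))
    cs,_=cv2.findContours(k,cv2.RETR_EXTERNAL,cv2.CHAIN_APPROX_NONE)
    e=cv2.fitEllipse(cv2.convexHull(max(cs,key=cv2.contourArea)))
    u,v=e[0][0]/s+x0-.44,e[0][1]/s+y0-.44
    X=atz(P,u,v,.052);print(n,(u,v),np.array(e[1])/s,X)
    a,o=dialprof(P,X[:2],.052)
    print(" ".join(f"{int(i)}:{int(j)}" for i,j in zip(a,o) if (i<-84 or i>150)))
E
```

```text
[0.60921217 0.18045523 0.10843947] [ 6.84669213e-01  7.28853891e-01 -8.51332999e-05  2.58345449e-04] 0.04612708084559816
scene (391.4408479309082, 233.47965103149414) [34.30722809 39.87566376] [0.60905436 0.18228863 0.052     ]
-180:209 -177:209 -174:210 -171:207 -168:208 -165:208 -162:207 -159:208 -156:204 -153:204 -150:206 -147:207 -144:205 -141:210 -138:210 -135:177 -132:102 -129:42 -126:46 -123:137 -119:200 -117:211 -114:209 -111:208 -108:207 -105:207 -102:207 -99:198 -96:200 -93:208 -90:208 -87:201 153:209 156:208 159:207 162:210 165:210 168:206 171:203 174:201 177:206
top (247.02438598632813, 166.36323219299317) [35.05846786 36.32759857] [0.60748039 0.1808467  0.052     ]
-180:214 -177:215 -174:213 -171:207 -168:209 -165:213 -162:215 -159:212 -156:210 -153:211 -150:214 -147:216 -144:214 -141:212 -138:212 -135:204 -132:180 -129:140 -126:109 -123:122 -119:165 -117:198 -114:211 -111:210 -108:212 -105:216 -102:216 -99:215 -96:212 -93:211 -90:214 -87:214 153:214 156:210 159:209 162:211 165:216 168:216 171:213 174:210 177:211
```

{"fn": "arm_command", "kwargs": {"steps": [{"slide": [-0.0012,0,-0.02],"rot": [0,0,0],"grip": 0.53},{"slide": [0,0,-0.025],"rot": [0,0,0],"grip": 0.53},{"slide": [0,0,-0.02],"rot": [0,0,0],"grip": 0.53},{"slide": [0,0,-0.012],"rot": [0,0,0],"grip": 0.53},{"slide": [0,0,-0.005],"rot": [0,0,0],"grip": 0.53},{"slide": [0,0,0],"rot": [0,0,0],"grip": 0.53},{"slide": [0,0,0],"rot": [0,0,0],"grip": 0.53},{"slide": [0,0,0],"rot": [0,0,0],"grip": 0.53}]}}

```text
time: 68.45
ee_pos: [0.6078, 0.1812, 0.0269]
eef_rot: [0.686, 0.728, 0.0, 0.0]
ft_force: [0.0, 1.0, -0.5]
width: 0.0463
grip_force: 0.0
```

{"fn": "arm_command", "kwargs": {"steps": [{"slide": [0,0,0],"rot": [0,0,0],"grip": 0.2},{"slide": [0,0,0],"rot": [0,0,0],"grip": 0.2},{"slide": [0,0,0],"rot": [0,0,0],"grip": 0.2},{"slide": [0,0,0],"rot": [0,0,0],"grip": 0.2},{"slide": [0,0,0],"rot": [0,0,0],"grip": 0.2},{"slide": [0,0,0],"rot": [0,0,0],"grip": 0.2},{"slide": [0,0,0],"rot": [0,0,0],"grip": 0.2},{"slide": [0,0,0],"rot": [0,0,0],"grip": 0.2}], "newtons": 20}}

```text
time: 69.45
ee_pos: [0.6074, 0.181, 0.0264]
eef_rot: [0.686, 0.728, 0.0, 0.0]
ft_force: [-1.3, -0.4, 3.2]
width: 0.0334
grip_force: 20.0
```

{"fn": "arm_command", "kwargs": {"steps": [{"slide": [0,0,0],"rot": [0,0,-7.3],"grip": 0.2},{"slide": [0,0,0],"rot": [0,0,-7.3],"grip": 0.2},{"slide": [0,0,0],"rot": [0,0,-7.3],"grip": 0.2},{"slide": [0,0,0],"rot": [0,0,-7.3],"grip": 0.2},{"slide": [0,0,0],"rot": [0,0,-7.3],"grip": 0.2},{"slide": [0,0,0],"rot": [0,0,-7.3],"grip": 0.2},{"slide": [0,0,0],"rot": [0,0,-6.8],"grip": 0.2},{"slide": [0,0,0],"rot": [0,0,0],"grip": 0.2}]}}

```text
time: 70.45
ee_pos: [0.6078, 0.1808, 0.0264]
eef_rot: [0.931, 0.365, 0.0, 0.0]
ft_force: [0.7, -0.3, 2.8]
width: 0.0331
grip_force: 20.0
```

```bash
cat > d2.py <<'E'
from dial import *
st=sensors.read_state();print(st["ee_pos"],st["eef_rot"],st["ft_force"],st["torque"])
for n,c in(("scene",(.60905,.1823)),("top",(.6075,.1808))):
    P=shot(n);a,o=dialprof(P,c,.052)
    print(n," ".join(f"{int(i)}:{int(j)}" for i,j in zip(a,o) if (i<-84 or i>130)))
    if n=="scene": pickle.dump(P,open("dz.pkl","wb"))
E
python3 d2.py
```

```text
[0.60776431 0.1808264  0.02640569] [9.31013131e-01 3.64985347e-01 2.17702084e-04 4.44879934e-04] [ 0.65901555 -0.3333114   2.76605236] [-0.1647131   0.12956619 -0.03974512]
scene -180:35 -177:37 -174:39 -171:37 -168:36 -165:38 -162:37 -159:38 -156:39 -153:38 -150:35 -147:38 -144:38 -141:31 -138:23 -135:15 -132:13 -129:21 -126:33 -123:35 -119:38 -117:37 -114:37 -111:38 -108:35 -105:34 -102:38 -99:38 -96:36 -93:39 -90:46 -87:46 132:72 135:60 138:34 141:22 144:28 147:28 150:26 153:26 156:32 159:35 162:37 165:40 168:39 171:37 174:37 177:35
top -180:79 -177:65 -174:66 -171:93 -168:110 -165:119 -162:120 -159:121 -156:122 -153:122 -150:122 -147:120 -144:121 -141:123 -138:122 -135:120 -132:117 -129:118 -126:121 -123:123 -119:122 -117:120 -114:120 -111:122 -108:122 -105:122 -102:121 -99:121 -96:122 -93:122 -90:119 -87:118 132:35 135:34 138:33 141:32 144:36 147:55 150:78 153:100 156:112 159:119 162:121 165:120 168:120 171:120 174:115 177:103
```

{"fn": "arm_command", "kwargs": {"steps": [{"slide": [0,0,0],"rot": [0,0,0],"grip": 0.53},{"slide": [0,0,0],"rot": [0,0,0],"grip": 0.53},{"slide": [0,0,0],"rot": [0,0,0],"grip": 0.53},{"slide": [0,0,0.02],"rot": [0,0,0],"grip": 0.53},{"slide": [0,0,0.03],"rot": [0,0,0],"grip": 0.53},{"slide": [0,0,0.03],"rot": [0,0,0],"grip": 0.53},{"slide": [-0.055,-0.02,0.02],"rot": [0,0,0],"grip": 0.53},{"slide": [-0.06,-0.02,0],"rot": [0,0,0],"grip": 0.53}]}}

```text
time: 71.55
ee_pos: [0.4939, 0.1401, 0.1283]
eef_rot: [0.931, 0.364, 0.001, 0.001]
ft_force: [0.3, 0.1, 2.9]
width: 0.0465
grip_force: 0.0
```

{"fn": "arm_command", "kwargs": {"steps": [{"slide": [-0.04,-0.04,0],"rot": [0,0,0],"grip": 0.6},{"slide": [-0.01,-0.055,0],"rot": [0,0,0],"grip": 0.6},{"slide": [0,-0.06,0],"rot": [0,0,0],"grip": 0.6},{"slide": [0,-0.05,0],"rot": [0,0,0],"grip": 0.6},{"slide": [0,0,0],"rot": [0,0,0],"grip": 0.6},{"slide": [0,0,0],"rot": [0,0,0],"grip": 0.6},{"slide": [0,0,0],"rot": [0,0,0],"grip": 0.6},{"slide": [0,0,0],"rot": [0,0,0],"grip": 0.6}]}}

```text
time: 72.55
ee_pos: [0.4448, -0.0615, 0.1267]
eef_rot: [0.931, 0.365, -0.0, 0.0]
ft_force: [0.4, -0.2, -0.2]
width: 0.0521
grip_force: 0.0
```

```bash
cat > d3.py <<'E'
from dial import *
st=sensors.read_state();print(st["ee_pos"],st["joint_positions"].round(2))
for n,c in(("scene",(.60905,.1823)),("top",(.6075,.1808))):
    P=shot(n);im=cv2.cvtColor(P["pixels"],cv2.COLOR_RGB2GRAY).astype(np.float32)
    for rs,z in(((.028,.030,.032),.052),((.034,.036,.038),.052),((.040,.042),.052),((.044,.046),.054),((.050,.052),.054),((.056,.058,.06),.054)):
        a=np.radians(np.arange(160,206,2));o=0
        for r in rs:
            uv=proj(P,np.c_[c[0]+r*np.cos(a),c[1]+r*np.sin(a),np.full(len(a),z)]).astype(np.float32)
            o=o+cv2.remap(im,uv[:,0],uv[:,1],cv2.INTER_LINEAR)[:,0]/len(rs)
        print(n,rs[0]," ".join(f"{int(round(np.degrees(i)))}:{int(j)}" for i,j in zip(a,o)))
E
python3 d3.py
```

```text
[ 0.44481198 -0.06153194  0.12672756] [-1.2  -0.18  1.17  2.02  0.18  1.2  -0.93]
scene 0.028 160:136 162:137 164:139 166:144 168:152 170:154 172:149 174:140 176:123 178:103 180:80 182:54 184:54 186:72 188:95 190:134 192:169 194:183 196:198 198:212 200:215 202:216 204:217
scene 0.034 160:215 162:214 164:214 166:212 168:210 170:212 172:215 174:220 176:197 178:165 180:120 182:72 184:59 186:56 188:116 190:185 192:205 194:215 196:216 198:214 200:213 202:213 204:213
scene 0.04 160:206 162:214 164:214 166:197 168:165 170:174 172:194 174:210 176:212 178:191 180:150 182:94 184:63 186:52 188:139 190:200 192:215 194:210 196:194 198:190 200:195 202:206 204:212
scene 0.044 160:216 162:220 164:219 166:210 168:175 170:157 172:192 174:215 176:222 178:201 180:166 182:108 184:64 186:43 188:142 190:194 192:211 194:215 196:211 198:183 200:181 202:199 204:213
scene 0.05 160:34 162:41 164:30 166:31 168:33 170:19 172:24 174:34 176:28 178:46 180:67 182:72 184:54 186:39 188:34 190:31 192:35 194:42 196:46 198:45 200:37 202:18 204:22
scene 0.056 160:105 162:103 164:111 166:114 168:116 170:116 172:110 174:111 
[... 528 characters left out ...]
4:196 166:185 168:185 170:188 172:199 174:204 176:197 178:180 180:152 182:126 184:102 186:122 188:160 190:184 192:203 194:197 196:188 198:182 200:183 202:195 204:204
top 0.044 160:189 162:192 164:192 166:185 168:181 170:185 172:189 174:195 176:191 178:182 180:155 182:129 184:108 186:121 188:156 190:179 192:194 194:192 196:186 198:180 200:177 202:181 204:189
top 0.05 160:77 162:76 164:78 166:81 168:81 170:82 172:80 174:78 176:79 178:81 180:84 182:83 184:75 186:71 188:74 190:81 192:84 194:84 196:84 198:82 200:80 202:80 204:85
top 0.056 160:82 162:78 164:74 166:72 168:69 170:68 172:68 174:69 176:72 178:77 180:80 182:80 184:76 186:66 188:63 190:62 192:61 194:61 196:60 198:60 200:59 202:61 204:63
```

```bash
sed -e 's/P=shot(n)/P=pickle.load(open(n+"0.pkl","rb"))/' d3.py > d4.py; python3 d4.py | grep -v "0.028"
```

```text
[ 0.44477128 -0.06181928  0.12666708] [-1.19 -0.18  1.17  2.02  0.18  1.2  -0.93]
scene 0.034 160:210 162:209 164:208 166:208 168:209 170:210 172:209 174:208 176:208 178:208 180:208 182:208 184:209 186:209 188:207 190:205 192:207 194:208 196:207 198:207 200:207 202:207 204:204
scene 0.04 160:178 162:177 164:193 166:203 168:210 170:200 172:183 174:174 176:173 178:191 180:202 182:209 184:210 186:204 188:161 190:147 192:176 194:195 196:209 198:211 200:207 202:174 204:158
scene 0.044 160:169 162:196 164:208 166:203 168:203 170:208 172:191 174:177 176:161 178:182 180:197 182:196 184:201 186:199 188:148 190:143 192:177 194:197 196:212 198:215 200:205 202:178 204:167
scene 0.05 160:26 162:13 164:23 166:31 168:30 170:15 172:23 174:34 176:30 178:46 180:63 182:70 184:60 186:46 188:36 190:35 192:37 194:39 196:37 198:36 200:38 202:28 204:30
scene 0.056 160:101 162:99 164:107 166:109 168:110 170:110 172:107 174:108 176:112 178:101 180:74 182:68 184:50 186:54 188:76 190:103 192:106 194:104 196:104 198:107 200:100 202:94 204:92
top 0.034 160:208 162:211 164:214 166:215 168:215 170:213 172:210 174:209 176:209 178:211 180:214 182:215 184:215 186:212 188:207 190:205 192:207 194:209 196:214 198:215 200:212 202:210 204:208
top 0.04 160:191 162:198 164:207 166:214 168:212 170:208 172:197 174:190 176:193 178:199 180:208 182:212 184:212 186:201 188:186 190:186 192:189 194:202 196:212 198:212 200:209 202:197 204:189
top 0.044 160:186 162:189 164:195 166:198 168:201 170:198 172:194 174:189 176:186 178:183 180:179 182:179 184:186 186:186 188:183 190:180 192:181 194:193 196:201 198:203 200:198 202:190 204:186
top 0.05 160:77 162:77 164:79 166:83 168:84 170:85 172:84 174:83 176:84 178:86 180:89 182:90 184:86 186:81 188:80 190:81 192:83 194:86 196:88 198:87 200:85 202:85 204:89
top 0.056 160:85 162:81 164:77 166:75 168:72 170:71 172:70 174:72 176:74 178:78 180:82 182:83 184:77 186:69 188:67 190:65 192:64 194:63 196:63 198:64 200:63 202:63 204:66
```

{"fn": "arm_command", "kwargs": {"steps": [{"slide": [0,0.055,0],"rot": [0,0,0],"grip": 0.53},{"slide": [0.03,0.05,0],"rot": [0,0,0],"grip": 0.53},{"slide": [0.04,0.045,0],"rot": [0,0,0],"grip": 0.53},{"slide": [0.045,0.045,0],"rot": [0,0,0],"grip": 0.53},{"slide": [0.048,0.0475,0],"rot": [0,0,0],"grip": 0.53},{"slide": [0,0,0],"rot": [0,0,0],"grip": 0.53},{"slide": [0,0,-0.03],"rot": [0,0,0],"grip": 0.53},{"slide": [0,0,-0.03],"rot": [0,0,0],"grip": 0.53}]}}

```text
time: 73.65
ee_pos: [0.5925, 0.1639, 0.0673]
eef_rot: [0.932, 0.363, -0.001, -0.0]
ft_force: [-0.3, 0.3, 0.5]
width: 0.0462
grip_force: 0.0
```

{"fn": "arm_command", "kwargs": {"steps": [{"slide": [0,0,-0.025],"rot": [0,0,0],"grip": 0.53},{"slide": [0,0,-0.014],"rot": [0,0,0],"grip": 0.53},{"slide": [0,0,0],"rot": [0,0,0],"grip": 0.53},{"slide": [0,0,0],"rot": [0,0,0],"grip": 0.53},{"slide": [0,0,0],"rot": [0,0,0],"grip": 0.53},{"slide": [0,0,0],"rot": [0,0,0],"grip": 0.53},{"slide": [0,0,0],"rot": [0,0,0],"grip": 0.53},{"slide": [0,0,0],"rot": [0,0,0],"grip": 0.53}]}}

```text
time: 74.65
ee_pos: [0.5928, 0.1643, 0.0291]
eef_rot: [0.932, 0.363, -0.001, -0.0]
ft_force: [0.9, -0.9, 0.8]
width: 0.0466
grip_force: 0.0
```

{"fn": "arm_command", "kwargs": {"steps": [{"slide": [0,0,0.03],"rot": [0,0,0],"grip": 0.53},{"slide": [0.015,0.0165,0],"rot": [0,0,0],"grip": 0.53},{"slide": [0,0,0],"rot": [0,0,0],"grip": 0.53},{"slide": [0,0,-0.02],"rot": [0,0,0],"grip": 0.53},{"slide": [0,0,-0.0125],"rot": [0,0,0],"grip": 0.53},{"slide": [0,0,0],"rot": [0,0,0],"grip": 0.53},{"slide": [0,0,0],"rot": [0,0,0],"grip": 0.53},{"slide": [0,0,0],"rot": [0,0,0],"grip": 0.53}]}}

```text
time: 75.65
ee_pos: [0.6081, 0.1808, 0.027]
eef_rot: [0.932, 0.363, -0.001, -0.0]
ft_force: [0.4, 0.7, -0.9]
width: 0.0466
grip_force: 0.0
```

{"fn": "arm_command", "kwargs": {"steps": [{"slide": [0,0,0],"rot": [0,0,0],"grip": 0.2},{"slide": [0,0,0],"rot": [0,0,0],"grip": 0.2},{"slide": [0,0,0],"rot": [0,0,0],"grip": 0.2},{"slide": [0,0,0],"rot": [0,0,0],"grip": 0.2},{"slide": [0,0,0],"rot": [0,0,-1.7],"grip": 0.2},{"slide": [0,0,0],"rot": [0,0,0],"grip": 0.2},{"slide": [0,0,0],"rot": [0,0,0],"grip": 0.2},{"slide": [0,0,0],"rot": [0,0,0],"grip": 0.2}], "newtons": 30}}

```text
time: 76.65
ee_pos: [0.6078, 0.1809, 0.0267]
eef_rot: [0.937, 0.349, -0.001, -0.0]
ft_force: [-1.4, 1.2, 5.0]
width: 0.0332
grip_force: 30.0
```

{"fn": "arm_command", "kwargs": {"steps": [{"slide": [0,0,0],"rot": [0,0,0],"grip": 0.53},{"slide": [0,0,0],"rot": [0,0,0],"grip": 0.53},{"slide": [0,0,0],"rot": [0,0,0],"grip": 0.53},{"slide": [0,0,0.03],"rot": [0,0,0],"grip": 0.53},{"slide": [0,0,0.04],"rot": [0,0,0],"grip": 0.53},{"slide": [0,0,0.03],"rot": [0,0,0],"grip": 0.53},{"slide": [-0.055,-0.02,0],"rot": [0,0,0],"grip": 0.53},{"slide": [-0.055,-0.02,0],"rot": [0,0,0],"grip": 0.53}]}}

```text
time: 77.65
ee_pos: [0.4973, 0.1398, 0.1264]
eef_rot: [0.937, 0.349, -0.001, 0.0]
ft_force: [-0.4, -0.4, 4.7]
width: 0.0463
grip_force: 0.0
```

{"fn": "arm_command", "kwargs": {"steps": [{"slide": [-0.04,-0.04,0],"rot": [0,0,3],"grip": 0.6},{"slide": [-0.02,-0.055,0],"rot": [0,0,3],"grip": 0.6},{"slide": [0,-0.06,0],"rot": [0,0,0],"grip": 0.6},{"slide": [0,-0.05,0],"rot": [0,0,0],"grip": 0.6},{"slide": [0,0,0],"rot": [0,0,0],"grip": 0.6},{"slide": [0,0,0],"rot": [0,0,0],"grip": 0.6},{"slide": [0,0,0],"rot": [0,0,0],"grip": 0.6},{"slide": [0,0,0],"rot": [0,0,0],"grip": 0.6}]}}

```text
time: 78.65
ee_pos: [0.4552, -0.0342, 0.134]
eef_rot: [0.925, 0.38, -0.003, 0.001]
ft_force: [0.3, -0.0, -0.4]
width: 0.0521
grip_force: 0.0
```

```bash
python3 d3.py | grep -v "0.028"; python3 - <<'E'
from h import *
import pickle
ps={n:shot(n) for n in("scene","top")};pickle.dump(ps,open("e.pkl","wb"))
for n,z in(("fob_mid",.016),("ringbox_mid",.024),("clip_mid",.012),("padlock_mid",.015)):
    for m,P in ps.items():
        for d in eyes.look_for(n,P)[:4]:
            b=np.array(d["bbox"]);c=(b[:2]+b[2:])/2;i=P["pixels"][int(c[1])-3:int(c[1])+4,int(c[0])-3:int(c[0])+4].reshape(-1,3).mean(0)
            print(n,m,round(d["conf"],2),b.round(1),atz(P,*c,z/2).round(4),i.round())
E
```

```text
[ 0.45518586 -0.03421872  0.13401597] [-1.41 -0.25  1.28  2.    0.25  1.23 -1.01]
scene 0.034 160:215 162:215 164:215 166:213 168:211 170:212 172:216 174:222 176:187 178:138 180:83 182:28 184:64 186:126 188:166 190:198 192:209 194:214 196:214 198:213 200:214 202:214 204:214
scene 0.04 160:212 162:213 164:211 166:193 168:170 170:182 172:201 174:215 176:203 178:151 180:94 182:30 184:82 186:142 188:181 190:208 192:217 194:194 196:156 198:175 200:197 202:209 204:216
scene 0.044 160:216 162:220 164:205 166:162 168:173 170:202 172:216 174:223 176:224 178:171 180:113 182:48 184:80 186:141 188:181 190:203 192:211 194:190 196:170 198:175 200:195 202:214 204:220
scene 0.05 160:26 162:12 164:26 166:36 168:32 170:16 172:22 174:33 176:34 178:52 180:69 182:72 184:60 186:44 188:32 190:34 192:38 194:42 196:37 198:34 200:27 202:20 204:31
scene 0.056 160:107 162:104 164:112 166:112 168:115 170:117 172:111 174:111 176:116 178:105 180:77 182:71 184:50 186:56 188:79 190:106 192:110 194:107 196:108 198:113 200:104 202:97 204:93
top 0.034 160:209 162:208 164:206 166:205 168:204 170:204 172:205 174:189 176:
[... 1173 characters left out ...]
25. 24. 24.]
fob_mid top 0.63 [287.8 243.3 297.9 252.3] [0.3927 0.0628 0.008 ] [171. 138. 106.]
fob_mid top 0.62 [161.7 256.3 190.4 287.3] [0.3324 0.3746 0.008 ] [201. 212. 219.]
fob_mid top 0.46 [260.1 259.6 275.7 279.7] [0.3356 0.1292 0.008 ] [128. 171. 162.]
ringbox_mid scene 0.62 [252.7 161.3 264.6 175.9] [ 0.4232 -0.1897  0.012 ] [108.  56.  28.]
ringbox_mid scene 0.58 [371.  217.6 415.7 252.2] [0.5912 0.1934 0.012 ] [25. 23. 23.]
ringbox_mid top 0.61 [383.2 227.8 397.5 241.8] [ 0.4248 -0.198   0.012 ] [119.  75.  53.]
ringbox_mid top 0.37 [280.  159.4 287.9 187.2] [0.5961 0.0873 0.012 ] [154. 156. 147.]
clip_mid top 0.58 [143.5 174.5 178.  211.1] [0.5469 0.4273 0.006 ] [146. 140. 131.]
```

```bash
cat > seg.py <<'E'
from h import *
import pickle,sys
def seg(P,box,kind,z):
    x0,y0,x1,y1=box;s=8
    im=cv2.resize(P["pixels"][y0:y1,x0:x1],None,fx=s,fy=s,interpolation=cv2.INTER_CUBIC).astype(int)
    R,B=im[...,0],im[...,2]
    m=((R<130) if kind=="ring" else (im.max(2)<75)).astype(np.uint8)
    m=cv2.morphologyEx(m,cv2.MORPH_OPEN,np.ones((9,9)))
    n,l,st,c=cv2.connectedComponentsWithStats(m);k=1+np.argmax(st[1:,4])
    ys,xs=np.where(l==k);pts=np.c_[xs,ys][::7]
    W=np.array([atz(P,(u+.5)/s-.5+x0,(v+.5)/s-.5+y0,z)[:2] for u,v in pts])
    r=cv2.minAreaRect((W*1e3).astype(np.float32));return np.round(r[0],1),np.round(r[1],1),round(r[2],1)
if __name__=="__main__":
    e=pickle.load(open("e.pkl","rb"));p0=pickle.load(open("top0.pkl","rb"));q0=pickle.load(open("scene0.pkl","rb"))
    for P in(p0,e["top"]):print("ring top",seg(P,(376,222,404,248),"ring",.024))
    for P in(q0,e["scene"]):print("ring scene",seg(P,(246,155,272,182),"ring",.012))
    print("fob",seg(p0,(315,222,340,255),"fob",.016),seg(q0,(305,155,330,190),"fob",.008))
E
python3 seg.py
```

```text
ring top (array([ 418. , -186.3]), array([40.1, 36.5]), 25.9)
ring top (array([ 418.1, -186.3]), array([40.6, 37.6]), 26.4)
ring scene (array([ 423.1, -186.3]), array([54.3, 35.9]), 22.3)
ring scene (array([ 423.1, -186.3]), array([54. , 35.4]), 21.6)
fob (array([420.4, -26.4]), array([44.2, 25.5]), 8.1) (array([422.8, -25.3]), array([51.8, 28.1]), 7.5)
```

{"fn": "arm_command", "kwargs": {"steps": [{"slide": [-0.0112,-0.05,0],"rot": [0,0,-7],"grip": 0.8},{"slide": [-0.0112,-0.05,0],"rot": [0,0,-7],"grip": 0.8},{"slide": [-0.0112,-0.05,0],"rot": [0,0,-6.7],"grip": 0.8},{"slide": [0,-0.003,-0.04],"rot": [0,0,0],"grip": 0.8},{"slide": [0,0,-0.05],"rot": [0,0,0],"grip": 0.8},{"slide": [0,0,0],"rot": [0,0,0],"grip": 0.8},{"slide": [0,0,0],"rot": [0,0,0],"grip": 0.8},{"slide": [0,0,0],"rot": [0,0,0],"grip": 0.8}]}}

```text
time: 80.25
ee_pos: [0.42, -0.176, 0.0848]
eef_rot: [0.977, 0.214, -0.003, -0.008]
ft_force: [0.5, -0.5, 0.3]
width: 0.0695
grip_force: 0.0
```

```bash
python3 - <<'E'
from seg import *
st=sensors.read_state();print(st["ee_pos"],st["eef_rot"])
q=shot("scene");p=shot("top");pickle.dump((q,p),open("f.pkl","wb"))
for n in("fob_mid","padlock_mid"):
  for P in(q,p):
    for d in eyes.look_for(n,P)[:4]:
        b=np.array(d["bbox"]);c=(b[:2]+b[2:])/2;i=P["pixels"][int(c[1])-3:int(c[1])+4,int(c[0])-3:int(c[0])+4].reshape(-1,3).mean(0)
        print(n,round(d["conf"],2),b.round(1),atz(P,*c,.008).round(4),i.round())
print("fob",seg(p,(315,222,340,255),"fob",.016),seg(q,(305,155,330,190),"fob",.008))
E
```

```text
[ 0.4200403  -0.17600456  0.08477962] [ 0.97689009  0.21354992 -0.00330286 -0.00844223]
fob_mid 0.65 [286.9 146.3 305.6 162.5] [ 0.3567 -0.0911  0.008 ] [129.  64.  21.]
fob_mid 0.47 [366.1 153.2 376.1 161.9] [0.3434 0.1274 0.008 ] [ 34. 131. 118.]
fob_mid 0.44 [337.8 164.3 357.4 176.7] [0.398  0.0627 0.008 ] [174. 114.  49.]
fob_mid 0.43 [297.4 176.5 306.7 192. ] [ 0.4599 -0.06    0.008 ] [46. 43. 43.]
fob_mid 0.77 [344.7 255.1 358.  270. ] [ 0.3525 -0.093   0.008 ] [131.  88.  69.]
fob_mid 0.61 [288.6 241.7 306.9 253.1] [0.3937 0.0496 0.008 ] [195. 157.  95.]
fob_mid 0.48 [333.1 211.3 346.5 235.8] [ 0.4565 -0.064   0.008 ] [111. 102. 100.]
fob_mid 0.46 [260.  260.2 276.4 276. ] [0.3397 0.1285 0.008 ] [126. 176. 167.]
padlock_mid 0.41 [292.1 138.3 352.2 188.4] [ 0.6236 -0.0179  0.008 ] [206. 217. 231.]
padlock_mid 0.22 [439.7 271.6 492.2 318.2] [ 0.2679 -0.3879  0.008 ] [108.  66.  47.]
fob (array([445.8, -54.9]), array([33.4, 10.8]), 14.3) (array([452.2, -49.9]), array([47.6,  8. ]), 7.5)
```

{"fn": "arm_command", "kwargs": {"steps": [{"slide": [0.001,-0.011,-0.02],"rot": [0,0,0],"grip": 0.8},{"slide": [0,0,-0.025],"rot": [0,0,0],"grip": 0.8},{"slide": [0,0,-0.025],"rot": [0,0,0],"grip": 0.8},{"slide": [0,0,-0.025],"rot": [0,0,0],"grip": 0.8},{"slide": [0,0,-0.015],"rot": [0,0,0],"grip": 0.8},{"slide": [0,0,0],"rot": [0,0,0],"grip": 0.8},{"slide": [0,0,0],"rot": [0,0,0],"grip": 0.8},{"slide": [0,0,0],"rot": [0,0,0],"grip": 0.8}]}}

```text
time: 81.55
ee_pos: [0.4207, -0.1874, -0.0259]
eef_rot: [0.977, 0.213, -0.005, -0.007]
ft_force: [0.3, 0.7, 0.2]
width: 0.0693
grip_force: 0.0
```

```bash
python3 - <<'E'
from seg import *
q,p=pickle.load(open("f.pkl","rb"))
print("fob",seg(p,(324,204,354,242),"fob",.016),seg(q,(290,170,314,198),"fob",.008))
st=sensors.read_state();print(st["ee_pos"],st["ft_force"],st["joint_positions"].round(2))
im=p["pixels"].astype(int)
for v in range(206,242,2):print(v," ".join(f"{im[v,u].sum()//3:3d}" for u in range(326,354,1)))
E
```

```text
fob (array([452.1, -61.3]), array([44.6, 25.3]), 10.8) (array([454.4, -60. ]), array([50.8, 27.4]), 9.3)
[ 0.42066834 -0.18744665 -0.02589717] [0.32124688 0.73412357 0.17402049] [-0.6   0.4   1.06  2.12 -0.46  0.89 -0.4 ]
206 118 119 119 119 118 117 118 118 118 117 116 119 119 118 120 121 121 120 120 121 121 123 123 123 123 124 122 121
208 119 119 117 118 116 117 116 115 116 115 114 115 114 113 114 112 113 112 112 112 111 112 111 112 111 111 110 110
210 117 117 116 116 114 114 115 114 114 115 114 112 113 114 113 113 112 112 112 112 112 112 113 113 112 113 112 113
212 119 119 120 118 119 119 118 117 117 117 117 117 117 117 115 117 116 116 116 115 116 115 115 114 115 115 114 115
214 118 118 118 119 119 119 119 118 118 117 119 131 153 147 122 118 117 117 117 117 116 117 117 117 117 117 117 116
216 122 119 121 121 120 121 121 119 118 143 140  85  77  82  87  90  96 108 118 119 119 119 118 118 117 116 115 116
218 119 121 120 119 120 118 112  89  64  62  62  57  56  56  56  54  57  85 111 116 117 116 117 116 116 118 116 116
220 115 117 116 117 116 117 106  78  54  60  62  63  60  60  58  5
[... 509 characters left out ...]
 120
230 121 122 121 123 122 121 122 119  98  60  50  64  71  67  66  62  61  60  55  68 100 117 119 119 118 118 118 117
232 114 115 115 114 114 113 113 114 111  89  51  47  49  51  49  48  47  45  52  83 108 117 118 117 109  99  92  86
234 114 114 114 114 114 114 114 114 113 104  81  77  87  89  89  89  91  93 100 109 110 110 107  94  78  83  85  84
236 106 106 107 107 107 104 105 105 107 105 104 105 106 107 108 108 107 108 108 109 109 109 107  92  77  81  80  80
238 105 104 106 105 105 107 106 107 107 107 108 108 108 109 110 109 109 109 111 111 109 109 108 106  88  71  77  81
240 111 112 111 112 112 111 111 111 111 111 109 110 108 107 108 108 107 105 105 107 106 106 106 106  99  82  73  77
```

{"fn": "arm_command", "kwargs": {"steps": [{"slide": [0,0,-0.003],"rot": [0,0,0],"grip": 0.2},{"slide": [0,0,0],"rot": [0,0,0],"grip": 0.2},{"slide": [0,0,0],"rot": [0,0,0],"grip": 0.2},{"slide": [0,0,0],"rot": [0,0,0],"grip": 0.2},{"slide": [0,0,0],"rot": [0,0,0],"grip": 0.2},{"slide": [0,0,0],"rot": [0,0,0],"grip": 0.2},{"slide": [0,0,0],"rot": [0,0,0],"grip": 0.2},{"slide": [0,0,0],"rot": [0,0,0],"grip": 0.2}], "newtons": 15}}

```text
time: 82.55
ee_pos: [0.42, -0.1875, -0.0296]
eef_rot: [0.977, 0.213, -0.005, -0.007]
ft_force: [-1.5, 0.5, 0.9]
width: 0.03
grip_force: 15.0
```

{"fn": "arm_command", "kwargs": {"steps": [{"slide": [0,0,0.02],"rot": [0,0,0],"grip": 0.2},{"slide": [0,0,0.04],"rot": [0,0,0],"grip": 0.2},{"slide": [0,0,0.05],"rot": [0,0,0],"grip": 0.2},{"slide": [0.0384,0.0275,0.01],"rot": [0,0,0],"grip": 0.2},{"slide": [0.0384,0.0275,0],"rot": [0,0,0],"grip": 0.2},{"slide": [0.0384,0.0275,0],"rot": [0,0,0],"grip": 0.2},{"slide": [0.0384,0.0275,0],"rot": [0,0,0],"grip": 0.2},{"slide": [0.0384,0.0275,0],"rot": [0,0,0],"grip": 0.2}]}}

```text
time: 83.55
ee_pos: [0.613, -0.0488, 0.0899]
eef_rot: [0.977, 0.213, -0.006, -0.007]
ft_force: [0.4, -0.7, 0.1]
width: 0.0298
grip_force: 15.0
```

{"fn": "arm_command", "kwargs": {"steps": [{"slide": [0,0,0],"rot": [0,0,0],"grip": 0.2},{"slide": [0,0,0],"rot": [0,0,0],"grip": 0.2},{"slide": [0,0,0],"rot": [0,0,0],"grip": 0.2},{"slide": [0,0,0],"rot": [0,0,0],"grip": 0.2},{"slide": [0,0,0],"rot": [0,0,0],"grip": 0.2},{"slide": [0,0,0],"rot": [0,0,0],"grip": 0.2},{"slide": [0,0,0],"rot": [0,0,0],"grip": 0.2},{"slide": [0,0,0],"rot": [0,0,0],"grip": 0.2}]}}

```text
time: 84.55
ee_pos: [0.612, -0.05, 0.0904]
eef_rot: [0.977, 0.213, -0.005, -0.007]
ft_force: [0.3, -0.5, -0.5]
width: 0.0305
grip_force: 15.0
```

Lower to ee_z ≈ 0.031.

{"fn": "arm_command", "kwargs": {"steps": [{"slide": [0,0,-0.025],"rot": [0,0,0],"grip": 0.2},{"slide": [0,0,-0.02],"rot": [0,0,0],"grip": 0.2},{"slide": [0,0,-0.01],"rot": [0,0,0],"grip": 0.2},{"slide": [0,0,-0.003],"rot": [0,0,0],"grip": 0.2},{"slide": [0,0,-0.002],"rot": [0,0,0],"grip": 0.2},{"slide": [0,0,0],"rot": [0,0,0],"grip": 0.2},{"slide": [0,0,0],"rot": [0,0,0],"grip": 0.2},{"slide": [0,0,0],"rot": [0,0,0],"grip": 0.2}]}}

```text
time: 85.55
ee_pos: [0.6121, -0.0499, 0.0306]
eef_rot: [0.977, 0.213, -0.005, -0.007]
ft_force: [0.4, -0.3, -1.4]
width: 0.0297
grip_force: 15.0
```

{"fn": "arm_command", "kwargs": {"steps": [{"slide": [0,0,-0.001],"rot": [0,0,0],"grip": 0.2},{"slide": [0,0,-0.001],"rot": [0,0,0],"grip": 0.2},{"slide": [0,0,-0.001],"rot": [0,0,0],"grip": 0.2},{"slide": [0,0,0],"rot": [0,0,0],"grip": 0.2},{"slide": [0,0,0],"rot": [0,0,0],"grip": 0.2},{"slide": [0,0,0],"rot": [0,0,0],"grip": 0.2},{"slide": [0,0,0],"rot": [0,0,0],"grip": 0.2},{"slide": [0,0,0],"rot": [0,0,0],"grip": 0.2}]}}

```text
time: 86.55
ee_pos: [0.612, -0.05, 0.0274]
eef_rot: [0.977, 0.213, -0.005, -0.007]
ft_force: [0.5, -1.3, -0.2]
width: 0.0304
grip_force: 15.0
```

{"fn": "arm_command", "kwargs": {"steps": [{"slide": [0,0,-0.001],"rot": [0,0,0],"grip": 0.2},{"slide": [0,0,-0.0015],"rot": [0,0,0],"grip": 0.2},{"slide": [0,0,0],"rot": [0,0,0],"grip": 0.2},{"slide": [0,0,0],"rot": [0,0,0],"grip": 0.5},{"slide": [0,0,0],"rot": [0,0,0],"grip": 0.5},{"slide": [0,0,0],"rot": [0,0,0],"grip": 0.5},{"slide": [0,0,0.02],"rot": [0,0,0],"grip": 0.5},{"slide": [0,0,0.04],"rot": [0,0,0],"grip": 0.5}]}}

```text
time: 87.55
ee_pos: [0.6112, -0.05, 0.0856]
eef_rot: [0.977, 0.213, -0.006, -0.007]
ft_force: [0.9, 0.5, 1.3]
width: 0.0435
grip_force: 0.0
```

{"fn": "arm_command", "kwargs": {"steps": [{"slide": [-0.03,-0.01,0.01],"rot": [0,0,0],"grip": 0.7},{"slide": [-0.03,-0.03,0],"rot": [0,0,0],"grip": 0.7},{"slide": [-0.03,-0.05,0],"rot": [0,0,0],"grip": 0.7},{"slide": [0,-0.055,0],"rot": [0,0,0],"grip": 0.7},{"slide": [0,0,0],"rot": [0,0,0],"grip": 0.7},{"slide": [0,0,0],"rot": [0,0,0],"grip": 0.7},{"slide": [0,0,0],"rot": [0,0,0],"grip": 0.7},{"slide": [0,0,0],"rot": [0,0,0],"grip": 0.7}]}}

```text
time: 88.55
ee_pos: [0.5224, -0.1937, 0.0949]
eef_rot: [0.977, 0.214, -0.005, -0.007]
ft_force: [0.3, -0.6, 0.6]
width: 0.0612
grip_force: 0.0
```

```bash
python3 - <<'E'
from seg import *
st=sensors.read_state();print(st["ee_pos"],st["eef_rot"],st["ft_force"])
q=shot("scene");p=shot("top")
for n in("fob_mid","ringbox_mid","clip_mid","padlock_mid"):
  for P in(q,p):
    for d in eyes.look_for(n,P)[:5]:
        b=np.array(d["bbox"]);c=(b[:2]+b[2:])/2;i=P["pixels"][int(c[1])-3:int(c[1])+4,int(c[0])-3:int(c[0])+4].reshape(-1,3).mean(0)
        print(n,round(d["conf"],2),b.round(1),atz(P,*c,.008).round(4),i.round())
print("fob",seg(p,(324,204,354,242),"fob",.016),seg(q,(290,170,314,198),"fob",.008))
print("ring in pan",seg(p,(295,140,350,185),"ring",.075),seg(q,(275,205,345,255),"ring",.07))
E
```

```text
[ 0.52242461 -0.1936842   0.09494111] [ 0.97670293  0.21440147 -0.00539804 -0.00736611] [ 0.26822469 -0.55980642  0.58433727]
fob_mid 0.62 [277.9 200.2 342.  253.5] [ 0.5905 -0.0216  0.008 ] [213. 223. 214.]
fob_mid 0.5 [296.7 178.6 308.7 192.7] [ 0.4643 -0.0575  0.008 ] [35. 32. 33.]
fob_mid 0.47 [341.2 165.6 356.6 176.1] [0.3988 0.0665 0.008 ] [175. 117.  56.]
fob_mid 0.42 [367.5 151.1 378.1 164.8] [0.3443 0.1324 0.008 ] [ 43. 137. 125.]
fob_mid 0.7 [334.2 212.4 341.3 230.2] [ 0.4627 -0.0586  0.008 ] [81. 74. 71.]
fob_mid 0.68 [263.4 261.2 276.9 275.4] [0.3391 0.1232 0.008 ] [108. 172. 159.]
fob_mid 0.57 [287.9 238.5 302.6 250.6] [0.4013 0.0564 0.008 ] [183. 152. 109.]
ringbox_mid 0.46 [290.2 211.9 304.4 232.8] [ 0.5811 -0.0562  0.008 ] [113.  59.  29.]
ringbox_mid 0.47 [329.1 152.7 343.8 167.4] [ 0.6323 -0.0574  0.008 ] [117.  79.  65.]
padlock_mid 0.61 [434.3 269.7 494.2 319.3] [ 0.2689 -0.3837  0.008 ] [105.  63.  43.]
fob (array([456. , -60.7]), array([36.7, 24.8]), 3.6) (array([454.3, -60. ]), array([50.9, 27.3]), 9.2)
ring in pan (array([609.2, -49.6]), array([40.6, 31.5]), 21.0) (array([689.8, -17. ]), array([ 11.3, 150.4]), 2.0)
```

{"fn": "arm_command", "kwargs": {"steps": [{"slide": [-0.0172,0.0333,0],"rot": [0,0,-3.8],"grip": 0.7},{"slide": [-0.0172,0.0333,0],"rot": [0,0,-3.8],"grip": 0.7},{"slide": [-0.0172,0.0333,0],"rot": [0,0,-3.8],"grip": 0.7},{"slide": [-0.0172,0.0333,0],"rot": [0,0,-3.8],"grip": 0.7},{"slide": [0,0,-0.03],"rot": [0,0,0],"grip": 0.7},{"slide": [0,0,-0.03],"rot": [0,0,0],"grip": 0.7},{"slide": [0,0,0],"rot": [0,0,0],"grip": 0.7},{"slide": [0,0,0],"rot": [0,0,0],"grip": 0.7}]}}

```text
time: 90.05
ee_pos: [0.4546, -0.0652, 0.0361]
eef_rot: [0.996, 0.084, -0.004, -0.007]
ft_force: [-0.0, 0.3, -0.2]
width: 0.0607
grip_force: 0.0
```

{"fn": "arm_command", "kwargs": {"steps": [{"slide": [-0.001,0.0045,-0.02],"rot": [0,0,0],"grip": 0.7},{"slide": [0,0,-0.02],"rot": [0,0,0],"grip": 0.7},{"slide": [0,0,-0.02],"rot": [0,0,0],"grip": 0.7},{"slide": [0,0,-0.007],"rot": [0,0,0],"grip": 0.7},{"slide": [0,0,0],"rot": [0,0,0],"grip": 0.7},{"slide": [0,0,0],"rot": [0,0,0],"grip": 0.7},{"slide": [0,0,0],"rot": [0,0,0],"grip": 0.2},{"slide": [0,0,0],"rot": [0,0,0],"grip": 0.2}]}}

```text
time: 91.05
ee_pos: [0.4535, -0.0596, -0.0314]
eef_rot: [0.996, 0.085, -0.004, -0.008]
ft_force: [0.2, 0.2, 0.6]
width: 0.0474
grip_force: 0.0
```

{"fn": "arm_command", "kwargs": {"steps": [{"slide": [0,0,0],"rot": [0,0,0],"grip": 0.2},{"slide": [0,0,0],"rot": [0,0,0],"grip": 0.2},{"slide": [0,0,0],"rot": [0,0,0],"grip": 0.2},{"slide": [0,0,0],"rot": [0,0,0],"grip": 0.2},{"slide": [0,0,0],"rot": [0,0,0],"grip": 0.2},{"slide": [0,0,0],"rot": [0,0,0],"grip": 0.2},{"slide": [0,0,0],"rot": [0,0,0],"grip": 0.2},{"slide": [0,0,0],"rot": [0,0,0],"grip": 0.2}]}}

```text
time: 92.05
ee_pos: [0.4533, -0.0597, -0.0317]
eef_rot: [0.996, 0.084, -0.005, -0.008]
ft_force: [-1.5, 0.0, 1.5]
width: 0.0279
grip_force: 15.0
```

{"fn": "arm_command", "kwargs": {"steps": [{"slide": [0,0,0.03],"rot": [0,0,0],"grip": 0.2},{"slide": [0,0,0.045],"rot": [0,0,0],"grip": 0.2},{"slide": [0,0,0.045],"rot": [0,0,0],"grip": 0.2},{"slide": [0.04,0.018,0],"rot": [0,0,0],"grip": 0.2},{"slide": [0.041,0.018,0],"rot": [0,0,0],"grip": 0.2},{"slide": [0.041,0.018,0],"rot": [0,0,0],"grip": 0.2},{"slide": [0.041,0.018,0],"rot": [0,0,0],"grip": 0.2},{"slide": [0,0,0],"rot": [0,0,0],"grip": 0.2}]}}

```text
time: 93.05
ee_pos: [0.6082, 0.0097, 0.0894]
eef_rot: [0.996, 0.085, -0.005, -0.007]
ft_force: [-0.3, 0.2, -0.6]
width: 0.0276
grip_force: 15.0
```

```bash
python3 - <<'E'
from h import *
st=sensors.read_state();print(st["ee_pos"],st["width"],st["eef_rot"])
E
```

```text
[0.60815283 0.00971862 0.08936107] 0.027633090422700624 [ 0.99635729  0.08485381 -0.00520175 -0.00670243]
```

{"fn": "arm_command", "kwargs": {"steps": [{"slide": [0,0,-0.02],"rot": [0,0,0],"grip": 0.2},{"slide": [0,0,-0.02],"rot": [0,0,0],"grip": 0.2},{"slide": [0,0,-0.015],"rot": [0,0,0],"grip": 0.2},{"slide": [0,0,-0.005],"rot": [0,0,0],"grip": 0.2},{"slide": [0,0,-0.003],"rot": [0,0,0],"grip": 0.2},{"slide": [0,0,-0.002],"rot": [0,0,0],"grip": 0.2},{"slide": [0,0,0],"rot": [0,0,0],"grip": 0.2},{"slide": [0,0,0],"rot": [0,0,0],"grip": 0.2}]}}

```text
time: 94.05
ee_pos: [0.6066, 0.008, 0.0258]
eef_rot: [0.996, 0.083, -0.005, -0.007]
ft_force: [-0.1, -0.2, -0.3]
width: 0.0276
grip_force: 15.0
```

{"fn": "arm_command", "kwargs": {"steps": [{"slide": [0,0,0],"rot": [0,0,0],"grip": 0.42},{"slide": [0,0,0],"rot": [0,0,0],"grip": 0.42},{"slide": [0,0,0],"rot": [0,0,0],"grip": 0.42},{"slide": [0,0,0.02],"rot": [0,0,0],"grip": 0.42},{"slide": [0,0,0.04],"rot": [0,0,0],"grip": 0.42},{"slide": [0,0,0.02],"rot": [0,0,0],"grip": 0.42},{"slide": [-0.05,-0.03,0.02],"rot": [0,0,0],"grip": 0.42},{"slide": [-0.04,-0.045,0],"rot": [0,0,0],"grip": 0.42}]}}

```text
time: 95.05
ee_pos: [0.5161, -0.0675, 0.1267]
eef_rot: [0.996, 0.084, -0.004, -0.007]
ft_force: [0.4, -0.0, 1.4]
width: 0.0365
grip_force: 0.0
```

{"fn": "arm_command", "kwargs": {"steps": [{"slide": [-0.02,-0.055,0],"rot": [0,0,0],"grip": 0.42},{"slide": [0,-0.06,0],"rot": [0,0,0],"grip": 0.42},{"slide": [0,-0.05,0],"rot": [0,0,0],"grip": 0.42},{"slide": [0,0,0],"rot": [0,0,0],"grip": 0.42},{"slide": [0,0,0],"rot": [0,0,0],"grip": 0.42},{"slide": [0,0,0],"rot": [0,0,0],"grip": 0.42},{"slide": [0,0,0],"rot": [0,0,0],"grip": 0.42},{"slide": [0,0,0],"rot": [0,0,0],"grip": 0.42}]}}

```text
time: 96.05
ee_pos: [0.4967, -0.2312, 0.1255]
eef_rot: [0.996, 0.084, -0.005, -0.008]
ft_force: [0.5, -0.5, 0.3]
width: 0.0367
grip_force: 0.0
```

```bash
python3 - <<'E'
from seg import *
import gap,tab
st=sensors.read_state();print(st["ee_pos"],st["ft_force"])
q=shot("scene");p=shot("top");pickle.dump((q,p),open("z.pkl","wb"))
p0=pickle.load(open("top0.pkl","rb"));q0=pickle.load(open("scene0.pkl","rb"))
print("ring in pan",seg(p,(322,140,350,185),"ring",.075),"fob in pan",seg(p,(296,140,328,186),"fob",.065))
tab.ring(q,(.5674,.0735))
for n in("fob_mid","ringbox_mid","clip_mid","padlock_mid"):
  for P in(q,p):
    for d in eyes.look_for(n,P)[:5]:
        b=np.array(d["bbox"]);c=(b[:2]+b[2:])/2;i=P["pixels"][int(c[1])-3:int(c[1])+4,int(c[0])-3:int(c[0])+4].reshape(-1,3).mean(0)
        print(n,round(d["conf"],2),b.round(1),atz(P,*c,.05).round(4),i.round())
for n in("brush","coinbowl","tin","specs","cologne","shoetree"):
  for d in eyes.look_for(n,p)[:1]: print(n,np.round(d["bbox"]))
E
```

```text
[ 0.49671499 -0.23119645  0.12553947] [ 0.46566002 -0.50516458  0.33526424]
ring in pan (array([608.5, -50. ]), array([40.3, 30.8]), 21.4) fob in pan (array([592.6,   5.4]), array([19.6, 24.4]), 3.5)
-100:111 -95:176 -90:218 -85:217 -80:215 -75:218 -70:217 -65:217 -60:217 -55:217 -50:217 -45:217 -40:215 -35:201 -30:186 -25:168 -20:136 -15:138 -10:138 -5:119 0:84 5:77 10:78 15:88 20:131 25:138 30:137 35:135 40:137 45:135 50:134 55:136
fob_mid 0.78 [313.1 216.8 328.6 232.8] [0.6038 0.0079 0.05  ] [67. 61. 60.]
fob_mid 0.69 [338.6 165.  356.9 178.4] [0.4331 0.0627 0.05  ] [177. 114.  49.]
fob_mid 0.68 [366.9 154.3 379.7 162.4] [0.3793 0.1299 0.05  ] [ 44. 132. 121.]
fob_mid 0.48 [288.4 145.9 306.3 163.6] [ 0.3908 -0.0813  0.05  ] [171.  98.  30.]
fob_mid 0.61 [286.  238.  301.3 252.7] [0.3979 0.0568 0.05  ] [184. 158. 126.]
fob_mid 0.49 [307.3 153.2 317.9 175.1] [0.6116 0.0067 0.05  ] [126. 118. 116.]
fob_mid 0.47 [261.  261.5 275.9 277.9] [0.3366 0.1212 0.05  ] [121. 174. 164.]
ringbox_mid 0.47 [289.4 215.5 304.9 233. ] [ 0.6091 -0.0508  0.05  ] [112.  58.  29.]
ringbox_mid 0.71 [279.4 164.9 295.5 188. ] [0.5792 0.0735 0.05  ] [184. 192. 184.]
ringbox_mid 0.5 [331.6 155.2 342.1 172.1] [ 0.612  -0.0576  0.05  ] [114.  72.  56.]
clip_mid 0.7 [197.6 154.  215.3 213.1] [ 0.5151 -0.3085  0.05  ] [135. 131. 117.]
clip_mid 0.34 [161.1 257.3 191.6 285.1] [0.3352 0.3577 0.05  ] [200. 210. 218.]
brush [434. 272. 493. 320.]
coinbowl [142. 176. 178. 209.]
tin [160. 259. 191. 288.]
specs [347.  80. 373. 136.]
cologne [172. 107. 196. 134.]
shoetree [480. 207. 496. 223.]
```

```bash
python3 - <<'E'
from h import *
import pickle
q1,p1=pickle.load(open("d1.pkl","rb"));q0=pickle.load(open("scene0.pkl","rb"));p0=pickle.load(open("top0.pkl","rb"))
g=lambda P:cv2.cvtColor(P["pixels"],cv2.COLOR_RGB2GRAY)
def m(A,B,b,n):
    s=4;up=lambda i:cv2.resize(i,None,fx=s,fy=s,interpolation=cv2.INTER_CUBIC)
    x0,y0,x1,y1=b;r=cv2.matchTemplate(up(g(B)[y0-5:y1+5,x0-5:x1+5]),up(g(A)[y0:y1,x0:x1]),cv2.TM_CCOEFF_NORMED)
    _,v,_,l=cv2.minMaxLoc(r);print(n,v,(np.array(l)/s-5))
m(q0,q1,(196,146,217,156),"scene tail");m(q0,q1,(206,195,217,212),"scene fixed jaw");m(q0,q1,(200,160,212,180),"scene handle")
m(p0,p1,(442,238,460,250),"top tail");m(p0,p1,(415,170,427,192),"top fixed jaw")
E
```

```text
scene tail 0.8732194900512695 [0.75 0.  ]
scene fixed jaw 0.9724076390266418 [0.5 0. ]
scene handle 0.979073166847229 [ 0.75 -0.75]
top tail 0.958051323890686 [-0.5   0.25]
top fixed jaw 0.995010495185852 [-0.5  0. ]
```

```bash
python3 -c "
from bench import order
print(order.close_job())"
```

```text
the job is handed in; nothing more can be done
None
```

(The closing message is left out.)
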